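# Fetch the aluminium shoe from behind the nail tins

### The arm

A 6-joint arm with a two-finger parallel gripper is mounted at the origin on the work surface. World frame = base frame: x ahead of the robot, y to its left, z up, the work surface at z = 0. Lengths are in m, angles in rad, forces in N, time in s.
With the tool pointing down it reaches from about 0.3 to 0.875 m from the base axis. Payload 6.4 kg.
Tool frame: the origin (TCP) lies on the centre line of the jaws, within the pads' length; the fingertips stand 25 mm ahead of it and the grasp point (between the pads) lies 6 mm ahead of it (ctrl.tip_reach is the distance from the TCP to the fingertips, in m); z points along the fingers, y is the line along which they close (so a half turn about z gives the same grasp; the last joint's range is limited). The gripper opens to 85 mm and grips with 20 to 120 N. Pads are 22 mm wide; open, the fingers measure 114 mm over their backs; the gripper's body (76 mm by 85 mm) begins 54 mm behind the grasp point. The pads swing forward as they close: fully open they stand 13 mm farther back than shut.
Start: joints at [1.132, 0.181, 1.607, -0, 1.354, -0.206], TCP at [0.133, 0.56, 0.256] pointing down, gripper open.
Joint ranges: [-2.99, 2.99], [-0.89, 2.07], [0.3, 2.58], [-1.14, 4.28], [0, 2.63], [-3.12, 3.12]. Speed limits (rad/s): [2.57, 2.57, 3.01, 3.14, 3.14, 3.14].

### API

Orientations are given as a unit quaternion [w, x, y, z].
In Python, from bench import ctrl gives the robot as it stands.
- The arm moves only by the tool servo_tool, never from a script. Its argument "motion" is a list that holds one entry, the list of rows, each a list of 5 numbers: the shift along the tool's x, y, z in cm, then the turn about the tool's z in degrees, then the closure, from -1 (fully open) to 1 (shut). In form: [[[dx, dy, dz, twist, claw], ...]]. A call has 1 to 5 rows; each row is the pose to reach, as a shift and turn from the pose commanded when the call began, along the tool's axes at that moment; what a row does not reach only later rows make up. A row lasts 1/10 s, in which the tool goes at most 50 mm and 8.59 degrees, less where a joint would pass 70% of its speed; a pose out of reach is approached as far as the arm can. A call with a gripper value outside its range is refused whole. The fingers move at their own pace and stop on an object; the grip force is fixed at half the most. Time passes only in rows, so rows that repeat a pose let the fingers close. It gives the time, the measured TCP pose, the force, the opening and the grip force at its end, in the units of the state.
- ctrl.get_obs(): the state, without advancing time (a new reading comes with each control period).
- ctrl.camera(name): name is "scene" or "top"; returns a dict with "pixels" (420x560x3 uint8, red, green, blue), "depth" (420x560 float32, m along the optical axis (not along the pixel's ray), 0 where there is no reading), "fx", "fy", "cx", "cy" (pixels), "R" (3x3) and "t" (3): a world point X has camera coordinates R X + t. Camera axes: x right, y down, z forward; pixel columns grow to the right and rows downward; lengths in m; the calibration is good to about 2 mm. A picture is of the moment at which its call begins.
- ctrl.hand_in(): hands the job in; it is judged then, once.
The state is a dict: "time_s": time; "q": joint angles; "dq": joint speeds; "joint_efforts": joint torques, N m; "eef_pos": TCP position; "eef_rot": TCP orientation; "wrist_force": force on the tool from outside, world axes, zero at the start; "torque": the same for the moment, N m; "opening": opening from 0.0 (shut) to 1.0 (fully open); "grasp_force": force on a finger pad.
Only numpy, scipy, OpenCV 4.12 (cv2) and the standard library are available. Lean on these libraries where they do the work, as an engineer would, in place of code of your own. Each camera call takes 0.05 s, during which the arm holds its last target. There are 200 camera calls.

### The job

Move the three nail tins that stand in front of the horseshoes out of the storage bay and stand them all on the black rubber mat; then take the bright aluminium shoe from behind and lay it flat in the middle of the steel plate. Only then put the tins back into the bay, each upright in the middle of the pad of its own colour. Never tip a tin over, and leave the dark steel shoe where it lies.

Things in the scene. Friction and masses are not known exactly. Their poses are not given: they have to be found in the camera images.
- red_tin: red tin of horseshoe nails, a closed upright cylinder with a red lid and a white paper band, 52 mm across, 90 mm tall, about 250 g; origin at the centre of its underside, z up. Starts on one of the three pads, not necessarily the one of its colour
- blue_tin: blue tin of horseshoe nails, a closed upright cylinder with a blue lid and a white paper band, 52 mm across, 90 mm tall, about 250 g; origin at the centre of its underside, z up. Starts on one of the three pads, not necessarily the one of its colour
- yellow_tin: yellow tin of horseshoe nails, a closed upright cylinder with a yellow lid and a white paper band, 52 mm across, 90 mm tall, about 250 g; origin at the centre of its underside, z up. Starts on one of the three pads, not necessarily the one of its colour
- bright_shoe: Bright silver aluminium horseshoe lying flat, 93 (own x) x 94 mm (own y), 10 mm thick, about 130 g: an 18 mm wide bar bent to a U. Origin: middle of the outline, underside, z up. Toe (closed end) at +x, heels at x = -42 mm; beside the origin the bar's middle is at y = +38 and -38 mm. Starts on the bay floor, toe near the 50 mm back wall, 20 to 60 mm from the dark shoe beside it
- dark_shoe: Dark steel horseshoe lying flat, 93 (own x) x 94 mm (own y), 10 mm thick, about 330 g: an 18 mm wide bar bent to a U. Origin: middle of the outline, underside, z up. Toe (closed end) at +x, heels at x = -42 mm; beside the origin the bar's middle is at y = +38 and -38 mm. Starts on the bay floor, toe near the 50 mm back wall, beside the bright one
- red_pad: red square pad, 72 by 72 mm, 3 mm thick, fixed in the front of the storage bay, on its 4 mm steel floor; origin at the centre of its underside, so its top is at origin z + 3 mm; own x points to the bay's back wall. The three pads lie side by side at 84 mm pitch; at the start a tin stands on each and about 10 mm of pad shows all round it
- blue_pad: blue square pad, 72 by 72 mm, 3 mm thick, fixed in the front of the storage bay, on its 4 mm steel floor; origin at the centre of its underside, so its top is at origin z + 3 mm; own x points to the bay's back wall. The three pads lie side by side at 84 mm pitch; at the start a tin stands on each and about 10 mm of pad shows all round it
- yellow_pad: yellow square pad, 72 by 72 mm, 3 mm thick, fixed in the front of the storage bay, on its 4 mm steel floor; origin at the centre of its underside, so its top is at origin z + 3 mm; own x points to the bay's back wall. The three pads lie side by side at 84 mm pitch; at the start a tin stands on each and about 10 mm of pad shows all round it
- mat: black rubber mat lying on the bench to the left or right of the bay, fixed, 250 mm (own x) by 120 mm (own y), 3 mm thick; origin at the centre of its underside, top at z = 3 mm; room for the three tins in a row along its x, 78 mm apart
- plate: bare steel levelling plate, fixed on the bench on the other side of the bay from the mat, 120 by 120 mm, 20 mm thick; origin at the centre of its underside, top at z = 20 mm
Things that resemble listed ones, but are neither listed nor needed, are in the scene too. There is more than one size of the yellow_pad; the one meant has the size given above.

How it is judged:
By the outcome, as a careful person would: the job done as asked, in the order asked, and still so for the second after the job is handed in, with the robot touching nothing.
It also fails if it takes over 138 s, if anything falls off the work surface, if the arm or the gripper's body presses on something with over 40 N, if the wrist force passes 120 N, or if a joint passes its speed limit or range.

## Working session

There is one attempt and no reset: what is moved stays moved. The work goes in short steps, Python scripts to look and compute and a tool call to move; the robot and the scene stay as the last step left them, time stands still between calls to the robot, and variables do not carry over. Pictures are saved under pics/ and viewed, at most 14 in all, crops included, and the job is handed in when it is done.

Besides the shell and the picture viewer there is one more tool, called after "Request:" by a JSON object that holds its "op" and its "data", one argument or row to a line. servo_tool: Moves the arm, as the interface text tells. Its arguments: {"type":"object","properties":{"motion":{"type":"array"}},"required":["motion"]}

```bash
mkdir -p pics; ls
cat > h.py <<'E'
import numpy as np, cv2
from bench import ctrl
def ray(c,u,v,z):
    R=np.array(c["R"]);t=np.array(c["t"])
    C=-R.T@t; d=R.T@np.array([(u-c["cx"])/c["fx"],(v-c["cy"])/c["fy"],1])
    return C+d*(z-C[2])/d[2]
def pts(c):
    R=np.array(c["R"]);t=np.array(c["t"]);D=c["depth"]
    v,u=np.mgrid[:420,:560]
    P=np.stack([(u-c["cx"])/c["fx"]*D,(v-c["cy"])/c["fy"]*D,D],-1)
    return (P-t)@R
def save(c,n): cv2.imwrite("pics/"+n+".png",c["pixels"][:,:,::-1])
E
python3 - <<'E'
from h import *
import pickle
a=ctrl.camera("scene");b=ctrl.camera("top")
pickle.dump((a,b),open("c0.pkl","wb"))
save(a,"s0");save(b,"t0")
print(ctrl.get_obs())
for c in(a,b): print(-np.array(c["R"]).T@c["t"],np.array(c["R"])[2],c["fx"])
E
```

```text
pics
{'time_s': 0.1, 'q': array([ 1.13168355e+00,  1.81489042e-01,  1.60791463e+00, -6.81654465e-07,
        1.35380541e+00, -2.06294332e-01]), 'dq': array([-1.47539700e-05, -1.67257180e-04, -2.10949076e-03,  7.02793848e-04,
       -1.14568758e-03,  1.11665657e-03]), 'joint_efforts': array([ 3.89325351e-04, -4.45873332e+01, -3.52239704e+01, -1.98247235e-04,
        4.02294376e-03,  4.14299745e-05]), 'eef_pos': array([0.13244313, 0.55906256, 0.25545848]), 'eef_rot': array([-2.55993808e-04,  1.16146379e-01,  9.93231778e-01, -7.66598081e-04]), 'wrist_force': array([ 0.09780212, -0.33450271,  0.54995524]), 'torque': array([-0.0339184 ,  0.05079007,  0.01938667]), 'grasp_force': 0.0, 'opening': 1.0021382762994926}
[ 0.9093795  -0.54462182  0.73620957] [-0.46939008  0.54914776 -0.69145477] 394.57519829847075
[ 0.38690292 -0.02071992  0.95882199] [ 0.10307538  0.00618884 -0.99465429] 429.710091948653
```

```bash
python3 -c "
import cv2,numpy as np
"
```

```text
(no output)
```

View pics/s0.png

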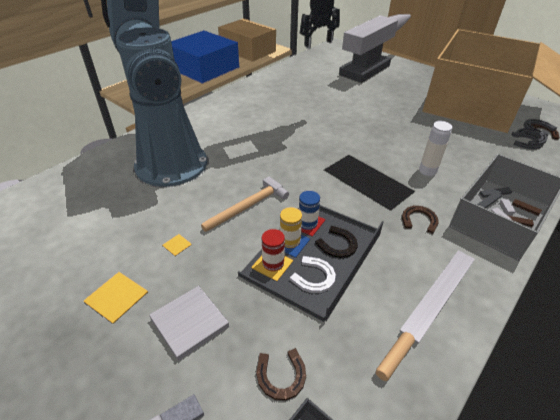

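View pics/t0.png

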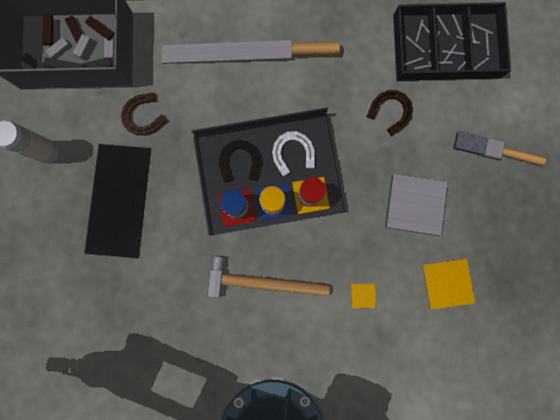

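The pictures show the blue tin at top-view px (234,203) on the red pad, the yellow tin at (272,199) on the blue pad and the red tin at (313,190) on the in-bay yellow pad. The bright shoe is at (294,152), the dark shoe at (240,160), the mat at (118,201) and the plate at (417,205).

Things that could be mistaken for these:
- **Yellow pad:** loose yellow squares at (363,296) and (449,284). Neither is in the bay.
- **Shoes:** rusty shoes at (145,113) and (390,110). The dark shoe in the bay is the other one to leave alone.

The bright shoe is the silvery one at (294,152).

```bash
cat > m.py <<'E'
from h import *
def blob(c,lo,hi,roi,k=0):
    h=cv2.cvtColor(c["pixels"],cv2.COLOR_RGB2HSV); m=cv2.inRange(h,lo,hi)
    M=np.zeros_like(m);x0,y0,x1,y1=roi;M[y0:y1,x0:x1]=m[y0:y1,x0:x1]
    return M
def tins(c,roi):
    """lid centre by depth-selected colour points (z 0.08..0.11)"""
    P=pts(c);out={}
    h=cv2.cvtColor(c["pixels"],cv2.COLOR_RGB2HSV);H,S=h[...,0].astype(int),h[...,1]
    for n,s in dict(red=(H<8)|(H>172),blue=(H>100)&(H<130),yellow=(H>18)&(H<32)).items():
        m=(s&(S>110)&(P[...,2]>.085)&(P[...,2]<.115)); M=np.zeros(m.shape,np.uint8);x0,y0,x1,y1=roi;M[y0:y1,x0:x1]=m[y0:y1,x0:x1]
        k,l,st,_=cv2.connectedComponentsWithStats(M)
        if k<2: continue
        i=1+st[1:,4].argmax();cs,_=cv2.findContours((l==i).astype(np.uint8),0,2)
        q=P[l==i];z=np.median(q[:,2]);(u,v),r=cv2.minEnclosingCircle(cs[0])
        g=(l==i)&(P[...,2]>z-.006);e=q[q[:,2]>z-.006]
        out[n]=(ray(c,u,v,z).round(4),round(z,4),len(q),((e.max(0)+e.min(0))/2).round(4)[:2],(e.max(0)-e.min(0)).round(4)[:2])
    return out
E
python3 - <<'E'
from m import *
import pickle
a,b=pickle.load(open("c0.pkl","rb"))
print(tins(b,(200,150,350,240)))
def rect(M,z,c=b):
    cs,_=cv2.findContours(M,0,2);k=max(cs,key=cv2.contourArea)
    p=np.array([ray(c,*q[0],z)[:2] for q in k],np.float32)
    (x,y),s,an=cv2.minAreaRect(p);return np.round([x,y,*s,an],4)
P=pts(b)
print("mat",rect(blob(b,(0,0,0),(180,255,32),(80,135,155,262)),.003))
M=np.zeros((420,560),np.uint8);M[165:250,375:460]=((P[...,2]>.012)&(P[...,2]<.03))[165:250,375:460]*255
print("plate",rect(M,.02), np.median(P[...,2][M>0]))
M=blob(b,(0,0,150),(180,60,255),(262,120,330,185))
cs,_=cv2.findContours(M,0,2);k=max(cs,key=cv2.contourArea)
print("shoe",rect(M,.014),np.median(P[...,2][M>0]),cv2.contourArea(k))
q=np.array([ray(b,*p[0],.014)[:2] for p in k]);np.save("shoe.npy",q)
v,u=np.nonzero(M);print(np.array([ray(b,x,y,.014)[:2] for x,y in zip(u,v)]).mean(0))
M=blob(b,(0,0,0),(180,255,35),(218,135,264,182));print("dark",rect(M,.014))
print("bay heights col270:",[(v,P[v,270].round(3).tolist()) for v in range(100,240,8)])
for vv in(150,190):print([(u,P[vv,u].round(3).tolist()) for u in list(range(194,214,3))+list(range(325,355,3))])
# wide crop
cv2.imwrite("pics/crop0.png",cv2.resize(np.hstack([b["pixels"][95:245,185:355],cv2.copyMakeBorder(a["pixels"][185:325,235:390],0,10,0,0,0)])[:,:,::-1],None,fx=2.4,fy=2.4,interpolation=2))
E
```

```text
{'red': (array([ 0.5068, -0.0929,  0.0981]), np.float64(0.0981), 498, array([ 0.5073, -0.0934]), array([0.0493, 0.049 ])), 'blue': (array([0.4851, 0.0677, 0.0979]), np.float64(0.0979), 493, array([0.4863, 0.0678]), array([0.0494, 0.0505])), 'yellow': (array([ 0.4905, -0.0111,  0.0979]), np.float64(0.0979), 508, array([ 0.4907, -0.011 ]), array([0.0495, 0.0508]))}
mat [ 0.5073  0.3348  0.1186  0.2474 83.9302]
plate [ 0.4809 -0.3265  0.1221  0.1209 80.0683] 0.02136134933948318
shoe [ 0.6073 -0.0593  0.0917  0.0913 12.9773] 0.015173871388802187 611.5
[ 0.60906552 -0.05932533]
dark [0.5897 0.0577 0.0926 0.0965 0.7699]
bay heights col270: [(100, [0.731, -0.011, 0.003]), (108, [0.712, -0.011, 0.003]), (116, [0.694, -0.01, 0.001]), (124, [0.672, -0.01, 0.011]), (132, [0.655, -0.01, 0.007]), (140, [0.636, -0.009, 0.006]), (148, [0.618, -0.009, 0.003]), (156, [0.599, -0.009, 0.006]), (164, [0.582, -0.008, 0.004]), (172, [0.563, -0.008, 0.007]), (180, [0.545, -0.007, 0.004]), (188, [0.513, -0.008, 0.099]), (196, [0.497, -0.008, 0.097]), (204, [0.481, -0.008, 0.097]), (212, [0.465, -0.007, 0.09
[... 427 characters left out ...]
(337, [0.611, -0.161, 0.0]), (340, [0.611, -0.168, -0.0]), (343, [0.611, -0.174, 0.001]), (346, [0.61, -0.181, 0.001]), (349, [0.61, -0.188, 0.001]), (352, [0.61, -0.195, 0.002])]
[(194, [0.527, 0.165, -0.002]), (197, [0.526, 0.158, -0.001]), (200, [0.526, 0.151, 0.001]), (203, [0.525, 0.143, 0.008]), (206, [0.525, 0.137, 0.004]), (209, [0.525, 0.13, 0.006]), (212, [0.525, 0.123, 0.003]), (325, [0.519, -0.13, 0.006]), (328, [0.519, -0.137, 0.004]), (331, [0.519, -0.143, 0.006]), (334, [0.519, -0.15, 0.006]), (337, [0.519, -0.157, 0.005]), (340, [0.517, -0.162, 0.016]), (343, [0.519, -0.171, -0.001]), (346, [0.519, -0.178, -0.001]), (349, [0.519, -0.185, -0.0]), (352, [0.519, -0.191, 0.001])]
```

View pics/crop0.png

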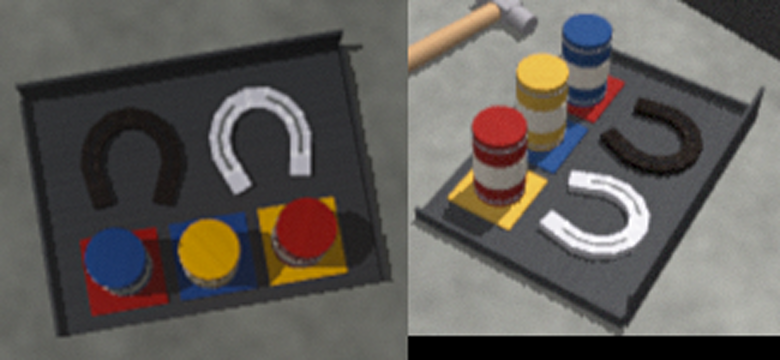

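The crop confirms the reading: the bright shoe is silver, to the right and toe to the wall, with the dark one to its left. There is one tin per pad, each on the wrong colour, and heights and sizes match the description. I'll write a helper that works out the shifts, then move.

```bash
cat > p.py <<'E'
from h import *
def R_(a): c,s=np.cos(a),np.sin(a); return np.array([[-s,c,0],[c,s,0],[0,0,-1]])  # columns: tool x,y,z for tool-y at yaw a
def state():
    o=ctrl.get_obs();w,x,y,z=o["eef_rot"]
    yaw=np.arctan2(1-2*(x*x+z*z),2*(x*y-w*z)); return o,yaw
def plan(T):
    o,yaw=state();p=np.array(o["eef_pos"])
    print("t",round(o["time_s"],2),"p",p.round(4),"yaw",round(np.degrees(yaw),1),"open",round(o["opening"],3),"F",np.round(o["wrist_force"],1),"q6",round(o["q"][5],2))
    for x,y,z,d in T:
        d=np.radians(d);g=np.array([x,y,z]);tw=-(np.degrees(d-yaw)+90)%180-90
        # R_ columns check: x=(-s,c,0), y=(c,s,0)
        print((x,y,z),"shift cm",((R_(yaw).T@(g-p))*100).round(2),"twist",round(tw,1))
        yaw-=np.radians(tw);p=g
E
python3 - <<'E'
from p import *
print(R_(0.3).T@R_(.3))
plan([(.4855,.068,.25,7.8),(.4855,.068,.066,7.8),(.4855,.068,.22,7.8),(.597,.325,.22,7.8),(.597,.325,.066,7.8)])
E
```

```text
[[1.00000000e+00 9.37082533e-18 0.00000000e+00]
 [9.37082533e-18 1.00000000e+00 0.00000000e+00]
 [0.00000000e+00 0.00000000e+00 1.00000000e+00]]
t 0.1 p [0.1324 0.5591 0.2555] yaw 76.7 open 1.002 F [ 0.1 -0.3  0.5] q6 -0.21
(0.4855, 0.068, 0.25) shift cm [-45.68 -39.64   0.55] twist 68.9
(0.4855, 0.068, 0.066) shift cm [ 0.   0.  18.4] twist 0.0
(0.4855, 0.068, 0.22) shift cm [  0.    0.  -15.4] twist 0.0
(0.597, 0.325, 0.22) shift cm [23.95 14.53  0.  ] twist 0.0
(0.597, 0.325, 0.066) shift cm [ 0.   0.  15.4] twist 0.0
```

Request:
{"op": "servo_tool", "data": {
  "motion": [
    [[-3.8,-3.3,0,0,-1],[-7.6,-6.6,0,0,-1],[-11.4,-9.9,0,0,-1],[-15.2,-13.2,0,0,-1],[-15.2,-13.2,0,0,-1]]
  ]
}}

```text
time_s: 0.6
eef_pos: [0.2528, 0.3922, 0.2559]
eef_rot: [0.0, 0.119, 0.993, -0.001]
wrist_force: [-0.3, 0.8, 0.5]
opening: 0.999
grasp_force: 0.0
```

Request:
{"op": "servo_tool", "data": {
  "motion": [
    [[-3.8,-3.3,0,0,-1],[-7.6,-6.6,0,0,-1],[-11.4,-9.9,0,0,-1],[-15.2,-13.2,0,0,-1],[-15.2,-13.2,0,0,-1]]
  ]
}}

```text
time_s: 1.1
eef_pos: [0.3704, 0.2287, 0.2563]
eef_rot: [0.001, 0.12, 0.993, -0.001]
wrist_force: [0.7, 0.7, 0.8]
opening: 0.998
grasp_force: 0.0
```

Request:
{"op": "servo_tool", "data": {
  "motion": [
    [[-3.8,-3.3,0,0,-1],[-7.6,-6.6,0,0,-1],[-11.4,-9.9,0,0,-1],[-15.2,-13.2,0.5,0,-1],[-15.2,-13.2,0.5,0,-1]]
  ]
}}

```text
time_s: 1.6
eef_pos: [0.4873, 0.0658, 0.2506]
eef_rot: [0.0, 0.118, 0.993, -0.0]
wrist_force: [0.4, 0.6, -0.6]
opening: 0.998
grasp_force: 0.0
```

Request:
{"op": "servo_tool", "data": {
  "motion": [
    [[0,0,0,8.5,-1],[0,0,0,17,-1],[0,0,0,25.5,-1],[0,0,0,34.5,-1],[0,0,0,34.5,-1]]
  ]
}}

```text
time_s: 2.1
eef_pos: [0.4844, 0.0706, 0.251]
eef_rot: [-0.001, 0.406, 0.914, 0.0]
wrist_force: [-0.1, 0.1, 0.1]
opening: 1.001
grasp_force: 0.0
```

Request:
{"op": "servo_tool", "data": {
  "motion": [
    [[0,0,0,8.5,-1],[0,0,0,17,-1],[0,0,0,25.5,-1],[0,0,0,34.4,-1],[0,0,0,34.4,-1]]
  ]
}}

```text
time_s: 2.6
eef_pos: [0.4846, 0.0701, 0.2511]
eef_rot: [-0.0, 0.657, 0.754, 0.0]
wrist_force: [-0.3, 0.4, -0.2]
opening: 1.002
grasp_force: 0.0
```

```bash
python3 -c "
from p import *
plan([(.4855,.068,.066,7.8)])"
```

```text
t 2.6 p [0.4846 0.0701 0.2511] yaw 7.9 open 1.002 F [-0.3  0.4 -0.2] q6 -0.24
(0.4855, 0.068, 0.066) shift cm [-0.22  0.06 18.51] twist 0.1
```

Request:
{"op": "servo_tool", "data": {
  "motion": [
    [[-0.2,0.1,4,0,-1],[-0.2,0.1,8,0,-1],[-0.2,0.1,12,0,-1],[-0.2,0.1,15,0,-1],[-0.2,0.1,15,0,-1]]
  ]
}}

```text
time_s: 3.1
eef_pos: [0.4825, 0.0681, 0.0972]
eef_rot: [-0.004, 0.655, 0.755, -0.003]
wrist_force: [-0.8, -0.1, 0.1]
opening: 1.0
grasp_force: 0.0
```

Request:
{"op": "servo_tool", "data": {
  "motion": [
    [[0,0,2,0,-1],[0,0,3.5,0,-1],[0,0,3.5,0,-1]]
  ]
}}

```text
time_s: 3.4
eef_pos: [0.4858, 0.0676, 0.0662]
eef_rot: [-0.001, 0.656, 0.755, -0.0]
wrist_force: [-0.1, -0.2, -0.5]
opening: 1.001
grasp_force: 0.0
```

Request:
{"op": "servo_tool", "data": {
  "motion": [
    [[0,0,0,0,1],[0,0,0,0,1],[0,0,0,0,1],[0,0,0,0,1],[0,0,0,0,1]]
  ]
}}

```text
time_s: 3.9
eef_pos: [0.4873, 0.0672, 0.0681]
eef_rot: [0.001, 0.657, 0.754, 0.001]
wrist_force: [-1.5, -0.0, 7.8]
opening: 0.595
grasp_force: 59.2
```

Request:
{"op": "servo_tool", "data": {
  "motion": [
    [[0,0,0,0,1],[0,0,0,0,1],[0,0,0,0,1],[0,0,0,0,1]]
  ]
}}

```text
time_s: 4.3
eef_pos: [0.4873, 0.0671, 0.0681]
eef_rot: [0.001, 0.657, 0.754, 0.001]
wrist_force: [-0.9, 0.5, 6.6]
opening: 0.6
grasp_force: 59.2
```

```bash
python3 -c "
from p import *
plan([(.4855,.068,.22,7.8),(.597,.325,.22,7.8),(.597,.325,.066,7.8)])"
```

```text
t 4.3 p [0.4873 0.0671 0.0681] yaw 7.8 open 0.6 F [-0.9  0.5  6.6] q6 -0.24
(0.4855, 0.068, 0.22) shift cm [  0.11  -0.17 -15.19] twist 0.0
(0.597, 0.325, 0.22) shift cm [23.95 14.53  0.  ] twist 0.0
(0.597, 0.325, 0.066) shift cm [ 0.   0.  15.4] twist 0.0
```

Request:
{"op": "servo_tool", "data": {
  "motion": [
    [[0,0,-2,0,1],[0,0,-5,0,1],[0,0,-9,0,1],[0,0,-12,0,1],[0,0,-12,0,1]]
  ]
}}

```text
time_s: 4.8
eef_pos: [0.4894, 0.0669, 0.1918]
eef_rot: [0.004, 0.657, 0.754, 0.003]
wrist_force: [1.1, -0.6, -1.1]
opening: 0.595
grasp_force: 60.5
```

Request:
{"op": "servo_tool", "data": {
  "motion": [
    [[3,1.8,0,0,1],[6.5,3.9,0,0,1],[10,6,0,0,1],[13,8,0,0,1],[13,8,0,0,1]]
  ]
}}

```text
time_s: 5.3
eef_pos: [0.5485, 0.2102, 0.1853]
eef_rot: [-0.0, 0.656, 0.755, 0.0]
wrist_force: [-0.9, -0.6, -1.6]
opening: 0.593
grasp_force: 61.0
```

Request:
{"op": "servo_tool", "data": {
  "motion": [
    [[3,1.8,0,0,1],[6,3.7,0,0,1],[9,5.3,0,0,1],[11,6.4,0,0,1],[11,6.4,0,0,1]]
  ]
}}

```text
time_s: 5.8
eef_pos: [0.5962, 0.3264, 0.1849]
eef_rot: [-0.001, 0.657, 0.754, -0.0]
wrist_force: [0.3, -0.8, -1.7]
opening: 0.596
grasp_force: 61.2
```

Request:
{"op": "servo_tool", "data": {
  "motion": [
    [[0,0,0,0,1],[0,0,0,0,1]]
  ]
}}

```text
time_s: 6.0
eef_pos: [0.5959, 0.3232, 0.1855]
eef_rot: [-0.0, 0.658, 0.753, -0.001]
wrist_force: [0.2, 0.5, -1.8]
opening: 0.591
grasp_force: 61.2
```

```bash
python3 -c "
from p import *
plan([(.597,.325,.0625,7.8)])
print(tins.__name__) if 0 else None
from m import *
c=ctrl.camera('scene');save(c,'s1')"
```

```text
t 6.0 p [0.5959 0.3232 0.1855] yaw 7.7 open 0.591 F [ 0.2  0.5 -1.8] q6 0.19
(0.597, 0.325, 0.0625) shift cm [ 0.17  0.13 12.3 ] twist -0.1
```

View pics/s1.png

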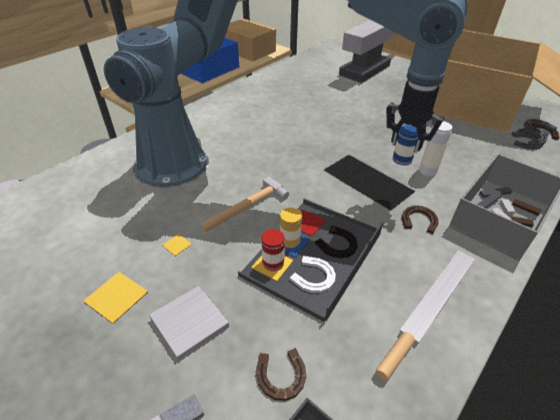

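The blue tin hangs upright at (405,145), above the far end of the mat. The white cylinder at (435,150) is clear of it.

Request:
{"op": "servo_tool", "data": {
  "motion": [
    [[0.1,0.1,3,0,1],[0.1,0.1,6,0,1],[0.1,0.1,8.5,0,1],[0.1,0.1,10.5,0,1],[0.1,0.1,11.5,0,1]]
  ]
}}

```text
time_s: 6.55
eef_pos: [0.596, 0.324, 0.069]
eef_rot: [-0.001, 0.658, 0.753, -0.002]
wrist_force: [0.2, -0.1, -2.4]
opening: 0.6
grasp_force: 61.2
```

Request:
{"op": "servo_tool", "data": {
  "motion": [
    [[0,0,0.2,0,1],[0,0,0.4,0,1],[0,0,0.6,0,1],[0,0,0.7,0,1],[0,0,0.7,0,1]]
  ]
}}

```text
time_s: 7.05
eef_pos: [0.5977, 0.3257, 0.065]
eef_rot: [0.0, 0.658, 0.753, 0.0]
wrist_force: [-0.7, 0.3, -1.4]
opening: 0.591
grasp_force: 61.2
```

```bash
python3 -c "
from p import *
plan([(.597,.325,.0625,7.8)])"
```

```text
t 7.05 p [0.5977 0.3257 0.065 ] yaw 7.8 open 0.591 F [-0.7  0.3 -1.4] q6 0.19
(0.597, 0.325, 0.0625) shift cm [-0.05 -0.08  0.25] twist -0.0
```

Request:
{"op": "servo_tool", "data": {
  "motion": [
    [[0,0,0.1,0,1],[0,0,0.1,0,-0.6],[0,0,0.1,0,-0.6],[0,0,0.1,0,-0.6],[0,0,0.1,0,-0.6]]
  ]
}}

```text
time_s: 7.55
eef_pos: [0.5974, 0.3255, 0.0634]
eef_rot: [0.0, 0.658, 0.753, 0.0]
wrist_force: [0.3, 0.5, 0.4]
opening: 0.799
grasp_force: 0.0
```

Request:
{"op": "servo_tool", "data": {
  "motion": [
    [[0,0,-2,0,-0.6],[0,0,-5,0,-0.6],[0,0,-9,0,-0.6],[0,0,-12,0,-1],[0,0,-12,0,-1]]
  ]
}}

```text
time_s: 8.05
eef_pos: [0.6004, 0.3267, 0.1898]
eef_rot: [0.003, 0.658, 0.753, 0.004]
wrist_force: [1.5, 0.3, 0.3]
opening: 1.002
grasp_force: 0.0
```

```bash
python3 -c "
from p import *
plan([(.4906,-.011,.183,7.8),(.4906,-.011,.066,7.8)])"
```

```text
t 8.05 p [0.6004 0.3267 0.1898] yaw 7.8 open 1.002 F [1.5 0.3 0.3] q6 0.19
(0.4906, -0.011, 0.183) shift cm [-31.97 -15.45   0.68] twist -0.0
(0.4906, -0.011, 0.066) shift cm [ 0.   0.  11.7] twist 0.0
```

Request:
{"op": "servo_tool", "data": {
  "motion": [
    [[-4,-1.9,0,0,-1],[-8,-3.8,0,0,-1],[-12,-5.7,0,0,-1],[-16,-7.6,0,0,-1],[-16,-7.6,0,0,-1]]
  ]
}}

```text
time_s: 8.55
eef_pos: [0.5418, 0.1526, 0.1822]
eef_rot: [-0.001, 0.659, 0.752, -0.002]
wrist_force: [0.5, 0.5, -0.8]
opening: 0.998
grasp_force: 0.0
```

Request:
{"op": "servo_tool", "data": {
  "motion": [
    [[-4,-1.9,0,0,-1],[-8,-3.8,0,0,-1],[-12,-5.7,0,0,-1],[-15.9,-7.5,0,0,-1],[-15.9,-7.5,0,0,-1]]
  ]
}}

```text
time_s: 9.05
eef_pos: [0.4899, -0.0146, 0.1829]
eef_rot: [0.0, 0.659, 0.752, -0.001]
wrist_force: [1.2, -0.3, -0.3]
opening: 0.999
grasp_force: 0.0
```

Request:
{"op": "servo_tool", "data": {
  "motion": [
    [[0,0,0,0,-1],[0,0,0,0,-1]]
  ]
}}

```text
time_s: 9.25
eef_pos: [0.4911, -0.0102, 0.1831]
eef_rot: [-0.0, 0.657, 0.754, 0.0]
wrist_force: [-0.2, -0.3, 0.3]
opening: 0.999
grasp_force: 0.0
```

```bash
python3 -c "
from p import *
plan([(.4906,-.011,.066,7.8),(.4906,-.011,.185,7.8),(.507,.335,.185,7.8)])"
```

```text
t 9.25 p [ 0.4911 -0.0102  0.1831] yaw 7.8 open 0.999 F [-0.2 -0.3  0.3] q6 -0.4
(0.4906, -0.011, 0.066) shift cm [-0.08 -0.06 11.71] twist -0.0
(0.4906, -0.011, 0.185) shift cm [  0.    0.  -11.9] twist 0.0
(0.507, 0.335, 0.185) shift cm [34.06  6.32  0.  ] twist 0.0
```

Request:
{"op": "servo_tool", "data": {
  "motion": [
    [[-0.1,0,3,0,-1],[-0.1,0,6,0,-1],[-0.1,0,9,0,-1],[-0.1,0,11.7,0,-1],[-0.1,0,11.7,0,-1]]
  ]
}}

```text
time_s: 9.75
eef_pos: [0.4881, -0.0097, 0.0627]
eef_rot: [-0.004, 0.657, 0.754, -0.002]
wrist_force: [-0.6, -0.1, 0.1]
opening: 1.0
grasp_force: 0.0
```

Request:
{"op": "servo_tool", "data": {
  "motion": [
    [[0,0,0,0,-1],[0,0,0,0,1],[0,0,0,0,1],[0,0,0,0,1],[0,0,0,0,1]]
  ]
}}

```text
time_s: 10.25
eef_pos: [0.4921, -0.0121, 0.0681]
eef_rot: [0.001, 0.658, 0.753, 0.001]
wrist_force: [-1.4, 1.6, 6.6]
opening: 0.595
grasp_force: 60.0
```

Request:
{"op": "servo_tool", "data": {
  "motion": [
    [[0,0,0,0,1],[0,0,0,0,1],[0,0,0,0,1]]
  ]
}}

```text
time_s: 10.55
eef_pos: [0.4921, -0.0121, 0.0681]
eef_rot: [0.001, 0.658, 0.753, 0.001]
wrist_force: [-1.6, 1.3, 6.7]
opening: 0.597
grasp_force: 60.0
```

Request:
{"op": "servo_tool", "data": {
  "motion": [
    [[0,0,-2,0,1],[0,0,-5,0,1],[0,0,-9,0,1],[0,0,-12,0,1],[0,0,-12,0,1]]
  ]
}}

```text
time_s: 11.05
eef_pos: [0.494, -0.0127, 0.1916]
eef_rot: [0.004, 0.658, 0.753, 0.002]
wrist_force: [0.4, 0.2, -1.9]
opening: 0.596
grasp_force: 61.4
```

Request:
{"op": "servo_tool", "data": {
  "motion": [
    [[3,0.6,0,0,1],[7,1.3,0,0,1],[11,2,0,0,1],[15,2.8,0,0,1],[17,3.2,0,0,1]]
  ]
}}

```text
time_s: 11.55
eef_pos: [0.4986, 0.1635, 0.1852]
eef_rot: [-0.001, 0.657, 0.754, -0.0]
wrist_force: [0.5, -0.5, -3.0]
opening: 0.594
grasp_force: 61.4
```

Request:
{"op": "servo_tool", "data": {
  "motion": [
    [[4,0.7,0,0,1],[8,1.5,0,0,1],[12,2.2,0,0,1],[15,2.8,0,0,1],[17,3.1,0,0,1]]
  ]
}}

```text
time_s: 12.05
eef_pos: [0.5064, 0.3354, 0.1848]
eef_rot: [-0.001, 0.657, 0.754, -0.001]
wrist_force: [-1.0, -0.2, -2.2]
opening: 0.592
grasp_force: 61.4
```

Request:
{"op": "servo_tool", "data": {
  "motion": [
    [[0,0,0,0,1],[0,0,0,0,1],[0,0,0,0,1]]
  ]
}}

```text
time_s: 12.35
eef_pos: [0.5071, 0.3324, 0.1854]
eef_rot: [-0.0, 0.658, 0.753, -0.001]
wrist_force: [0.6, 1.6, -2.9]
opening: 0.593
grasp_force: 61.5
```

```bash
python3 -c "
from p import *
plan([(.507,.335,.0625,7.8)])"
```

```text
t 12.35 p [0.5071 0.3324 0.1854] yaw 7.7 open 0.593 F [ 0.6  1.6 -2.9] q6 0.25
(0.507, 0.335, 0.0625) shift cm [ 0.26  0.03 12.29] twist -0.1
```

Request:
{"op": "servo_tool", "data": {
  "motion": [
    [[0.2,0,3,0,1],[0.2,0,6,0,1],[0.2,0,8.5,0,1],[0.2,0,10.5,0,1],[0.2,0,11.5,0,1]]
  ]
}}

```text
time_s: 12.85
eef_pos: [0.5061, 0.3337, 0.069]
eef_rot: [-0.001, 0.658, 0.753, -0.002]
wrist_force: [-0.0, 0.3, -2.4]
opening: 0.596
grasp_force: 61.5
```

Request:
{"op": "servo_tool", "data": {
  "motion": [
    [[0,0,0.2,0,1],[0,0,0.4,0,1],[0,0,0.6,0,1],[0,0,0.75,0,1],[0,0,0.75,0,1]]
  ]
}}

```text
time_s: 13.35
eef_pos: [0.5075, 0.3356, 0.0643]
eef_rot: [0.0, 0.658, 0.753, 0.0]
wrist_force: [-0.6, -0.3, -2.7]
opening: 0.598
grasp_force: 61.5
```

Request:
{"op": "servo_tool", "data": {
  "motion": [
    [[0,0,0,0,1],[0,0,0,0,-0.6],[0,0,0,0,-0.6],[0,0,0,0,-0.6],[0,0,0,0,-0.6]]
  ]
}}

```text
time_s: 13.85
eef_pos: [0.5074, 0.3355, 0.0641]
eef_rot: [0.0, 0.658, 0.753, 0.0]
wrist_force: [-0.2, 0.0, 0.2]
opening: 0.798
grasp_force: 0.0
```

Request:
{"op": "servo_tool", "data": {
  "motion": [
    [[0,0,-2,0,-0.6],[0,0,-5,0,-0.6],[0,0,-9,0,-0.6],[0,0,-12,0,-1],[0,0,-12,0,-1]]
  ]
}}

```text
time_s: 14.35
eef_pos: [0.5102, 0.3368, 0.1897]
eef_rot: [0.002, 0.658, 0.753, 0.004]
wrist_force: [-0.1, 0.5, 0.3]
opening: 0.996
grasp_force: 0.0
```

Request:
{"op": "servo_tool", "data": {
  "motion": [
    [[-4,-0.5,0,0,-1],[-8,-1,0,0,-1],[-12,-1.5,0,0,-1],[-15,-2,0,0,-1],[-15,-2,0,0,-1]]
  ]
}}

```text
time_s: 14.85
eef_pos: [0.5074, 0.181, 0.1831]
eef_rot: [-0.0, 0.659, 0.752, -0.001]
wrist_force: [0.5, 0.0, 0.0]
opening: 1.003
grasp_force: 0.0
```

Request:
{"op": "servo_tool", "data": {
  "motion": [
    [[-4,-0.5,0,0,-1],[-8,-1,0,0,-1],[-12,-1.5,0,0,-1],[-15,-2,0,0,-1],[-15,-2,0,0,-1]]
  ]
}}

```text
time_s: 15.35
eef_pos: [0.5083, 0.0304, 0.1835]
eef_rot: [0.0, 0.659, 0.752, -0.0]
wrist_force: [-1.4, -0.7, 0.7]
opening: 1.005
grasp_force: 0.0
```

Request:
{"op": "servo_tool", "data": {
  "motion": [
    [[-4,-0.5,0,0,-1],[-8,-1,0,0,-1],[-12.4,-1.8,0,0,-1],[-12.4,-1.8,0,0,-1],[-12.4,-1.8,0,0,-1]]
  ]
}}

```text
time_s: 15.85
eef_pos: [0.5071, -0.0921, 0.1834]
eef_rot: [-0.001, 0.658, 0.753, 0.0]
wrist_force: [-0.9, 0.4, -0.6]
opening: 0.999
grasp_force: 0.0
```

```bash
python3 -c "
from p import *
plan([(.507,-.093,.066,7.8),(.507,-.093,.185,7.8),(.4175,.3445,.185,7.8)])"
```

```text
t 15.85 p [ 0.5071 -0.0921  0.1834] yaw 7.7 open 0.999 F [-0.9  0.4 -0.6] q6 -0.54
(0.507, -0.093, 0.066) shift cm [-0.09 -0.02 11.74] twist -0.1
(0.507, -0.093, 0.185) shift cm [  0.    0.  -11.9] twist 0.0
(0.4175, 0.3445, 0.185) shift cm [44.56 -2.93  0.  ] twist 0.0
```

Request:
{"op": "servo_tool", "data": {
  "motion": [
    [[-0.1,0,3,0,-1],[-0.1,0,6,0,-1],[-0.1,0,9,0,-1],[-0.1,0,11.7,0,-1],[-0.1,0,11.7,0,-1]]
  ]
}}

```text
time_s: 16.35
eef_pos: [0.5043, -0.09, 0.063]
eef_rot: [-0.004, 0.657, 0.754, -0.001]
wrist_force: [-0.3, 0.5, -0.2]
opening: 1.0
grasp_force: 0.0
```

Request:
{"op": "servo_tool", "data": {
  "motion": [
    [[0,0,0,0,-1],[0,0,0,0,1],[0,0,0,0,1],[0,0,0,0,1],[0,0,0,0,1]]
  ]
}}

```text
time_s: 16.85
eef_pos: [0.5084, -0.0938, 0.0686]
eef_rot: [0.001, 0.658, 0.753, 0.001]
wrist_force: [-0.4, 2.2, 6.7]
opening: 0.596
grasp_force: 61.8
```

Request:
{"op": "servo_tool", "data": {
  "motion": [
    [[0,0,0,0,1],[0,0,0,0,1],[0,0,0,0,1]]
  ]
}}

```text
time_s: 17.15
eef_pos: [0.5084, -0.0939, 0.0687]
eef_rot: [0.001, 0.658, 0.753, 0.001]
wrist_force: [-1.2, 1.3, 6.5]
opening: 0.595
grasp_force: 61.8
```

Request:
{"op": "servo_tool", "data": {
  "motion": [
    [[0,0,-2,0,1],[0,0,-5,0,1],[0,0,-9,0,1],[0,0,-12,0,1],[0,0,-12,0,1]]
  ]
}}

```text
time_s: 17.65
eef_pos: [0.51, -0.0948, 0.1923]
eef_rot: [0.005, 0.658, 0.753, 0.002]
wrist_force: [0.7, -0.7, -2.1]
opening: 0.595
grasp_force: 62.8
```

Request:
{"op": "servo_tool", "data": {
  "motion": [
    [[3,-0.2,0,0,1],[7,-0.5,0,0,1],[11,-0.7,0,0,1],[14,-0.9,0,0,1],[15,-1,0,0,1]]
  ]
}}

```text
time_s: 18.15
eef_pos: [0.4753, 0.0562, 0.1856]
eef_rot: [-0.001, 0.657, 0.754, -0.0]
wrist_force: [-0.1, -0.7, -1.4]
opening: 0.596
grasp_force: 62.8
```

Request:
{"op": "servo_tool", "data": {
  "motion": [
    [[3,-0.2,0,0,1],[7,-0.5,0,0,1],[11,-0.7,0,0,1],[14,-0.9,0,0,1],[15,-1,0,0,1]]
  ]
}}

```text
time_s: 18.65
eef_pos: [0.4459, 0.2027, 0.1861]
eef_rot: [-0.0, 0.657, 0.754, -0.0]
wrist_force: [-0.0, -0.9, -1.4]
opening: 0.597
grasp_force: 62.8
```

Request:
{"op": "servo_tool", "data": {
  "motion": [
    [[3,-0.2,0,0,1],[7,-0.5,0,0,1],[11,-0.7,0,0,1],[14.6,-0.9,0,0,1],[14.6,-0.9,0,0,1]]
  ]
}}

```text
time_s: 19.15
eef_pos: [0.4176, 0.3469, 0.1863]
eef_rot: [-0.0, 0.656, 0.754, 0.0]
wrist_force: [0.3, -1.0, -2.8]
opening: 0.596
grasp_force: 62.8
```

Request:
{"op": "servo_tool", "data": {
  "motion": [
    [[0,0,0,0,1],[0,0,0,0,1],[0,0,0,0,1]]
  ]
}}

```text
time_s: 19.45
eef_pos: [0.4187, 0.3432, 0.1865]
eef_rot: [0.0, 0.658, 0.753, -0.0]
wrist_force: [0.3, 0.5, -1.8]
opening: 0.595
grasp_force: 62.8
```

```bash
python3 -c "
from p import *
plan([(.4175,.3445,.064,7.8)])"
```

```text
t 19.45 p [0.4187 0.3432 0.1865] yaw 7.7 open 0.595 F [ 0.3  0.5 -1.8] q6 0.33
(0.4175, 0.3445, 0.064) shift cm [ 0.15 -0.1  12.25] twist -0.1
```

Request:
{"op": "servo_tool", "data": {
  "motion": [
    [[0.1,-0.1,3,0,1],[0.1,-0.1,6,0,1],[0.1,-0.1,8.5,0,1],[0.1,-0.1,10.5,0,1],[0.1,-0.1,11.5,0,1]]
  ]
}}

```text
time_s: 19.95
eef_pos: [0.4164, 0.3438, 0.0699]
eef_rot: [-0.001, 0.658, 0.753, -0.001]
wrist_force: [0.6, -0.5, -0.7]
opening: 0.591
grasp_force: 62.8
```

Request:
{"op": "servo_tool", "data": {
  "motion": [
    [[0,0,0.2,0,1],[0,0,0.4,0,1],[0,0,0.6,0,1],[0,0,0.75,0,1],[0,0,0.75,0,1]]
  ]
}}

```text
time_s: 20.45
eef_pos: [0.4173, 0.3455, 0.0648]
eef_rot: [0.0, 0.658, 0.753, 0.0]
wrist_force: [0.0, 0.3, -1.4]
opening: 0.598
grasp_force: 62.8
```

Request:
{"op": "servo_tool", "data": {
  "motion": [
    [[0,0,0,0,1],[0,0,0,0,-0.6],[0,0,0,0,-0.6],[0,0,0,0,-0.6],[0,0,0,0,-0.6]]
  ]
}}

```text
time_s: 20.95
eef_pos: [0.4171, 0.3454, 0.0644]
eef_rot: [0.0, 0.658, 0.753, 0.0]
wrist_force: [0.4, 0.6, 0.0]
opening: 0.797
grasp_force: 0.0
```

Request:
{"op": "servo_tool", "data": {
  "motion": [
    [[0,0,-2,0,-0.6],[0,0,-5,0,-0.6],[0,0,-9,0,-0.6],[0,0,-12,0,-0.4],[0,0,-13,0,-0.4]]
  ]
}}

```text
time_s: 21.45
eef_pos: [0.4188, 0.3463, 0.1981]
eef_rot: [0.001, 0.658, 0.753, 0.003]
wrist_force: [0.8, -0.4, -0.7]
opening: 0.702
grasp_force: 0.0
```

```bash
cat > look.py <<'E'
from m import *
import pickle
def rectp(M,z,c):
    cs,_=cv2.findContours(M,0,2);k=max(cs,key=cv2.contourArea)
    p=np.array([ray(c,*q[0],z)[:2] for q in k],np.float32)
    (x,y),s,an=cv2.minAreaRect(p);return np.round([x,y,*s,an],4)
E
python3 - <<'E'
from look import *
from p import plan
a=ctrl.camera("scene");b=ctrl.camera("top");pickle.dump((a,b),open("c1.pkl","wb"));save(a,"s2");save(b,"t2")
print("top tins",tins(b,(80,100,250,262)));print("scene tins",tins(a,(300,120,460,220)))
hs=dict(red=((0,110,40),(8,255,255)),blue=((100,110,30),(130,255,255)),yellow=((15,110,60),(35,255,255)))
for n,(l,h) in hs.items():
    print(n,"top",rectp(blob(b,l,h,(200,165,350,240)),.007,b),"scene",rectp(blob(a,l,h,(240,200,340,290)),.007,a))
M=blob(b,(0,0,150),(180,60,255),(262,120,330,185));print("shoe top",rectp(M,.014,b))
M=blob(a,(0,0,150),(180,60,255),(285,245,345,300));print("shoe scene",rectp(M,.014,a))
plan([(.4175,.3445,.18,7.8)])
E
```

```text
top tins {'red': (array([0.4167, 0.3436, 0.0932]), np.float64(0.0932), 531, array([0.4165, 0.3455]), array([0.0504, 0.0514])), 'blue': (array([0.5967, 0.3253, 0.0935]), np.float64(0.0935), 479, array([0.5971, 0.3258]), array([0.0494, 0.0506])), 'yellow': (array([0.5074, 0.3346, 0.0933]), np.float64(0.0933), 517, array([0.5069, 0.3363]), array([0.05 , 0.051]))}
scene tins {'red': (array([0.4185, 0.3405, 0.0923]), np.float64(0.0923), 152, array([0.4161, 0.3436]), array([0.0525, 0.0541])), 'blue': (array([0.5979, 0.3234, 0.0927]), np.float64(0.0927), 186, array([0.5967, 0.3257]), array([0.0499, 0.0499])), 'yellow': (array([0.5072, 0.3341, 0.0924]), np.float64(0.0924), 180, array([0.5068, 0.3356]), array([0.0497, 0.0526]))}
red top [0.4839 0.0688 0.0736 0.0739 8.7473] scene [0.4819 0.0696 0.0729 0.0743 8.3299]
blue top [ 0.4965 -0.0143  0.073   0.0729  8.4805] scene [ 0.4945 -0.0133  0.0726  0.074   8.9635]
yellow top [ 0.5092 -0.0974  0.0749  0.0745  8.3008] scene [ 0.5071 -0.0959  0.0744  0.0757  8.527 ]
shoe top [ 0.6072 -0.0591  0.0917  0.0918 12.9773]
shoe scene [ 0.605  -0.0582  0.0944  0.0961 13.3083]
t 21.55 p [0.4179 0.3458 0.1958] yaw 7.8 open 0.696 F [-0.  -0.8 -0.8] q6 0.34
(0.4175, 0.3445, 0.18) shift cm [-0.13 -0.06  1.58] twist -0.0
```

View pics/s2.png

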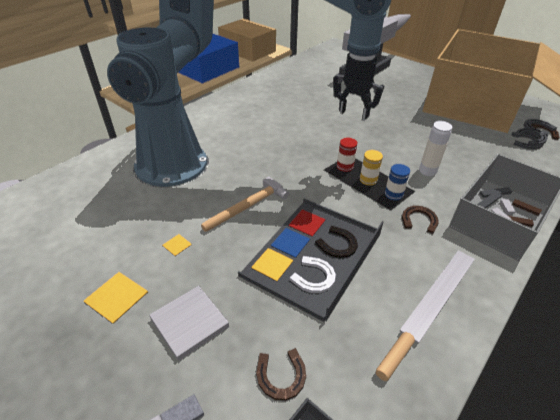

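All three tins stand on the mat, at (347,154), (371,168) and (398,182) in the scene view. The pads are free and measure 74 mm at 84 mm pitch, and both shoes are unmoved. Next is the bright shoe, gripped by its right-hand bar.

Request:
{"op": "servo_tool", "data": {
  "motion": [
    [[-4,1.2,0,0,0.2],[-8,2.3,0,0,0.2],[-12,3.5,0,0,0.2],[-15.5,4.5,0,0,0.2],[-15.5,4.5,0,0,0.2]]
  ]
}}

```text
time_s: 22.05
eef_pos: [0.4831, 0.1941, 0.1921]
eef_rot: [-0.0, 0.659, 0.752, -0.002]
wrist_force: [0.1, -0.4, 0.0]
opening: 0.399
grasp_force: 0.0
```

Request:
{"op": "servo_tool", "data": {
  "motion": [
    [[-4,1.2,0,0,0.2],[-8,2.3,0,0,0.2],[-12,3.5,0,0,0.2],[-15.5,4.5,0,0,0.2],[-15.5,4.5,0,0,0.2]]
  ]
}}

```text
time_s: 22.55
eef_pos: [0.5487, 0.0473, 0.1925]
eef_rot: [-0.0, 0.659, 0.752, -0.001]
wrist_force: [-0.8, -0.1, -0.8]
opening: 0.402
grasp_force: 0.0
```

Request:
{"op": "servo_tool", "data": {
  "motion": [
    [[-4,1.2,0,0,0.2],[-8,2.3,0,0,0.2],[-12,3.5,0,0,0.2],[-15.4,4.5,0,0,0.2],[-15.4,4.5,0,0,0.2]]
  ]
}}

```text
time_s: 23.05
eef_pos: [0.614, -0.0986, 0.1925]
eef_rot: [-0.0, 0.659, 0.752, -0.0]
wrist_force: [-0.5, 0.6, -0.5]
opening: 0.4
grasp_force: 0.0
```

Request:
{"op": "servo_tool", "data": {
  "motion": [
    [[0,0,0,8.5,0.2],[0,0,0,17,0.2],[0,0,0,25.5,0.2],[0,0,0,34,0.2],[0,0,0,42.4,0.2]]
  ]
}}

```text
time_s: 23.55
eef_pos: [0.6124, -0.0936, 0.1925]
eef_rot: [-0.001, 0.887, 0.462, -0.001]
wrist_force: [-0.5, 0.5, 0.9]
opening: 0.399
grasp_force: 0.0
```

Request:
{"op": "servo_tool", "data": {
  "motion": [
    [[0,0,0,8.5,0.2],[0,0,0,17,0.2],[0,0,0,25.5,0.2],[0,0,0,34,0.2],[0,0,0,42.4,0.2]]
  ]
}}

```text
time_s: 24.05
eef_pos: [0.6124, -0.0935, 0.1925]
eef_rot: [-0.001, 0.994, 0.111, -0.001]
wrist_force: [0.0, -0.1, 0.4]
opening: 0.405
grasp_force: 0.0
```

Request:
{"op": "servo_tool", "data": {
  "motion": [
    [[0,0,0,0,0.2],[0,0,0,0,0.2],[0,0,0,0,0.2]]
  ]
}}

```text
time_s: 24.35
eef_pos: [0.6131, -0.0952, 0.1937]
eef_rot: [-0.0, 0.993, 0.115, -0.0]
wrist_force: [0.1, -0.4, -0.3]
opening: 0.4
grasp_force: 0.0
```

```bash
python3 -c "
from p import *
print(ctrl.tip_reach)
plan([(.6149,-.0958,.08,-77),(.6149,-.0958,.031,-77)])"
```

```text
0.025
t 24.35 p [ 0.6131 -0.0952  0.1937] yaw -76.8 open 0.4 F [ 0.1 -0.4 -0.3] q6 1.0
(0.6149, -0.0958, 0.08) shift cm [ 0.16  0.1  11.37] twist 0.2
(0.6149, -0.0958, 0.031) shift cm [0.  0.  4.9] twist 0.0
```

Request:
{"op": "servo_tool", "data": {
  "motion": [
    [[0.2,0.1,3,0,0.2],[0.2,0.1,6,0,0.2],[0.2,0.1,9,0,0.2],[0.2,0.1,11.3,0,0.2],[0.2,0.1,11.3,0,0.2]]
  ]
}}

```text
time_s: 24.85
eef_pos: [0.6127, -0.0955, 0.0772]
eef_rot: [-0.002, 0.994, 0.114, -0.003]
wrist_force: [-0.5, 0.6, -0.9]
opening: 0.397
grasp_force: 0.0
```

Request:
{"op": "servo_tool", "data": {
  "motion": [
    [[0,0,0,0,0.2],[0,0,0,0,0.2]]
  ]
}}

```text
time_s: 25.05
eef_pos: [0.6168, -0.097, 0.0831]
eef_rot: [0.001, 0.994, 0.113, 0.001]
wrist_force: [0.1, -0.8, -0.2]
opening: 0.4
grasp_force: 0.0
```

```bash
python3 -c "
from p import *
plan([(.6149,-.0958,.03,-77)])
a=ctrl.camera('scene');cv2.imwrite('pics/s3.png',cv2.resize(a['pixels'][180:330,230:400][:,:,::-1],None,fx=3.5,fy=3.5,interpolation=2))"
```

```text
t 25.05 p [ 0.6168 -0.097   0.0831] yaw -77.0 open 0.4 F [ 0.1 -0.8 -0.2] q6 1.0
(0.6149, -0.0958, 0.03) shift cm [-0.16 -0.16  5.31] twist -0.0
```

View pics/s3.png

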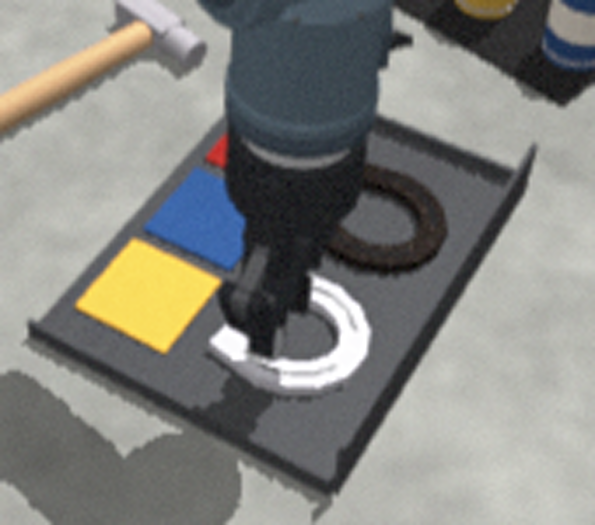

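The fingers straddle the right-hand bar of the bright shoe at crop px (265,330), with the inner finger inside the U.

Request:
{"op": "servo_tool", "data": {
  "motion": [
    [[-0.1,-0.1,1.5,0,0.2],[-0.1,-0.1,3,0,0.2],[-0.1,-0.1,4,0,0.2],[-0.1,-0.1,4.6,0,0.2],[-0.1,-0.1,4.6,0,0.2]]
  ]
}}

```text
time_s: 25.6
eef_pos: [0.6134, -0.0956, 0.0335]
eef_rot: [-0.001, 0.994, 0.113, -0.001]
wrist_force: [-0.4, 0.2, 0.4]
opening: 0.402
grasp_force: 0.0
```

Request:
{"op": "servo_tool", "data": {
  "motion": [
    [[0,0,0.2,0,0.2],[0,0,0.4,0,0.2],[0,0,0.6,0,0.2],[0,0,0.6,0,0.2],[0,0,0.6,0,0.2]]
  ]
}}

```text
time_s: 26.1
eef_pos: [0.6145, -0.096, 0.0295]
eef_rot: [0.0, 0.994, 0.113, 0.0]
wrist_force: [-0.2, -0.2, -0.4]
opening: 0.4
grasp_force: 0.0
```

```bash
python3 -c "
from p import *
plan([(.6149,-.0958,.03,-77)])"
```

```text
t 26.1 p [ 0.6145 -0.096   0.0295] yaw -77.0 open 0.4 F [-0.2 -0.2 -0.4] q6 1.0
(0.6149, -0.0958, 0.03) shift cm [ 0.04 -0.01 -0.05] twist -0.0
```

Request:
{"op": "servo_tool", "data": {
  "motion": [
    [[0,0,0,0,1],[0,0,0,0,1],[0,0,0,0,1],[0,0,0,0,1],[0,0,0,0,1]]
  ]
}}

```text
time_s: 26.6
eef_pos: [0.6147, -0.0961, 0.0298]
eef_rot: [0.0, 0.994, 0.113, 0.0]
wrist_force: [-0.9, -0.1, 5.2]
opening: 0.191
grasp_force: 61.4
```

Request:
{"op": "servo_tool", "data": {
  "motion": [
    [[0,0,0,0,1],[0,0,0,0,1],[0,0,-0.5,0,1],[0,0,-1.5,0,1],[0,0,-3,0,1]]
  ]
}}

```text
time_s: 27.1
eef_pos: [0.6135, -0.0956, 0.0589]
eef_rot: [-0.001, 0.994, 0.113, -0.001]
wrist_force: [0.1, 0.1, -1.4]
opening: 0.198
grasp_force: 61.1
```

Request:
{"op": "servo_tool", "data": {
  "motion": [
    [[0,0,-3,0,1],[0,0,-6,0,1],[0,0,-8,0,1],[0,0,-9,0,1],[0,0,-9,0,1]]
  ]
}}

```text
time_s: 27.6
eef_pos: [0.6156, -0.0963, 0.1517]
eef_rot: [0.001, 0.994, 0.113, 0.002]
wrist_force: [0.3, -0.2, -2.0]
opening: 0.196
grasp_force: 61.2
```

Request:
{"op": "servo_tool", "data": {
  "motion": [
    [[0,0,0,0,1],[0,0,0,0,1],[0,0,0,0,1]]
  ]
}}

```text
time_s: 27.9
eef_pos: [0.6136, -0.0957, 0.1478]
eef_rot: [-0.001, 0.994, 0.113, -0.001]
wrist_force: [-0.3, 0.0, -1.9]
opening: 0.194
grasp_force: 61.2
```

Run:
```python
from p import *
from m import *
plan([(.4739,-.3639,.1495,-77),(.4739,-.3639,.1495,-100),(.4739,-.3639,.0455,-100)])
a=ctrl.camera("scene");b=ctrl.camera("top")
cv2.imwrite("pics/s4.png",cv2.resize(np.hstack([a["pixels"][150:330,220:400],b["pixels"][80:260,230:410]])[:,:,::-1],None,fx=2.2,fy=2.2,interpolation=2))
```

```text
t 27.9 p [ 0.6136 -0.0957  0.1478] yaw -77.0 open 0.194 F [-0.3  0.  -1.9] q6 1.0
(0.4739, -0.3639, 0.1495) shift cm [-19.63  23.01  -0.17] twist -0.0
(0.4739, -0.3639, 0.1495) shift cm [0. 0. 0.] twist 23.0
(0.4739, -0.3639, 0.0455) shift cm [ 0.   0.  10.4] twist -0.0
```

View pics/s4.png

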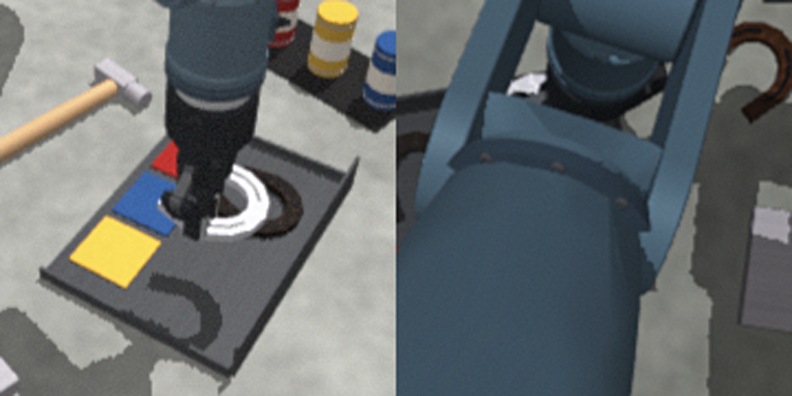

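The bright shoe hangs level in the grip at left-panel px (245,200), and the dark one still lies where it was. I'm carrying it to the plate.

Request:
{"op": "servo_tool", "data": {
  "motion": [
    [[-2,2.4,0,0,1],[-5,5.9,0,0,1],[-8,9.4,0,0,1],[-10,11.7,0,0,1],[-10,11.7,0,0,1]]
  ]
}}

```text
time_s: 28.5
eef_pos: [0.5415, -0.236, 0.149]
eef_rot: [0.0, 0.994, 0.111, -0.0]
wrist_force: [0.1, 1.2, -1.7]
opening: 0.197
grasp_force: 61.3
```

Request:
{"op": "servo_tool", "data": {
  "motion": [
    [[-2,2.4,0,0,1],[-5,5.9,0,0,1],[-8,9.4,0,0,1],[-9.7,11.3,0,0,1],[-9.7,11.3,0,0,1]]
  ]
}}

```text
time_s: 29.0
eef_pos: [0.4728, -0.367, 0.1492]
eef_rot: [0.0, 0.994, 0.111, -0.0]
wrist_force: [0.1, 0.1, -1.7]
opening: 0.19
grasp_force: 61.3
```

Request:
{"op": "servo_tool", "data": {
  "motion": [
    [[0,0,0,6,1],[0,0,0,12,1],[0,0,0,18,1],[0,0,0,23,1],[0,0,0,23,1]]
  ]
}}

```text
time_s: 29.5
eef_pos: [0.4748, -0.3628, 0.149]
eef_rot: [-0.0, 0.996, -0.087, -0.0]
wrist_force: [-0.0, -0.3, -1.6]
opening: 0.194
grasp_force: 61.3
```

Request:
{"op": "servo_tool", "data": {
  "motion": [
    [[0,0,2,0,1],[0,0,4,0,1],[0,0,6,0,1],[0,0,7,0,1],[0,0,7,0,1]]
  ]
}}

```text
time_s: 30.0
eef_pos: [0.4735, -0.3627, 0.0775]
eef_rot: [-0.001, 0.996, -0.087, -0.001]
wrist_force: [-0.2, -0.7, -2.1]
opening: 0.194
grasp_force: 61.3
```

Request:
{"op": "servo_tool", "data": {
  "motion": [
    [[0,0,0,0,1],[0,0,0,0,1],[0,0,0,0,1]]
  ]
}}

```text
time_s: 30.3
eef_pos: [0.4746, -0.3648, 0.0805]
eef_rot: [0.001, 0.996, -0.087, 0.001]
wrist_force: [0.4, 0.6, -1.4]
opening: 0.197
grasp_force: 61.3
```

Run:
```python
from look import *
from p import *
plan([(.4739,-.3639,.0455,-100)])
a=ctrl.camera("scene");b=ctrl.camera("top");pickle.dump((a,b),open("c2.pkl","wb"))
cv2.imwrite("pics/s5.png",cv2.resize(np.hstack([a["pixels"][200:380,120:300],b["pixels"][120:300,330:510]])[:,:,::-1],None,fx=2.2,fy=2.2,interpolation=2))
```

```text
t 30.3 p [ 0.4746 -0.3648  0.0805] yaw -100.0 open 0.197 F [ 0.4  0.6 -1.4] q6 0.89
(0.4739, -0.3639, 0.0455) shift cm [-0.09 -0.08  3.5 ] twist -0.0
```

View pics/s5.png

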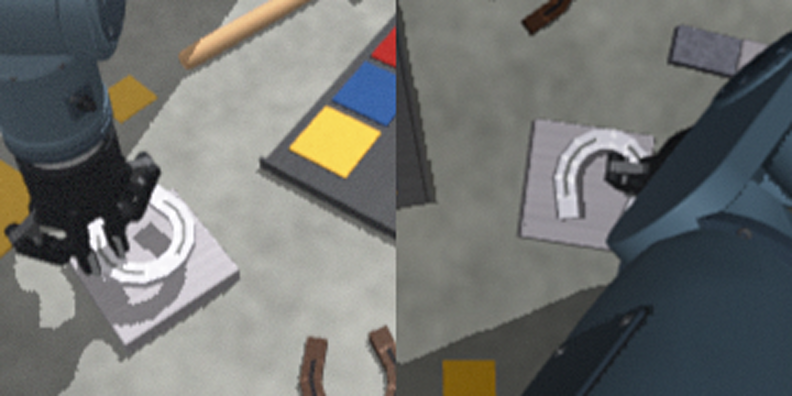

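The shoe hovers level and well centred over the plate, at right-panel px (600,180). Next I lower and release it.

Request:
{"op": "servo_tool", "data": {
  "motion": [
    [[-0.1,0,1,0,1],[-0.1,0,2,0,1],[-0.1,0,2.8,0,1],[-0.1,0,3.2,0,1],[-0.1,0,3.2,0,1]]
  ]
}}

```text
time_s: 30.9
eef_pos: [0.4727, -0.3637, 0.0464]
eef_rot: [-0.001, 0.996, -0.088, -0.001]
wrist_force: [0.6, -0.3, -1.7]
opening: 0.2
grasp_force: 61.4
```

Request:
{"op": "servo_tool", "data": {
  "motion": [
    [[0,0,0.1,0,1],[0,0,0.2,0,1],[0,0,0.25,0,1],[0,0,0.25,0,1],[0,0,0.25,0,1]]
  ]
}}

```text
time_s: 31.4
eef_pos: [0.4732, -0.3642, 0.0457]
eef_rot: [0.0, 0.996, -0.087, 0.0]
wrist_force: [-3.6, 2.7, 6.3]
opening: 0.193
grasp_force: 62.2
```

```bash
python3 -c "
from p import *
plan([(.4739,-.3639,.0455,-100)])"
```

```text
t 31.4 p [ 0.4732 -0.3642  0.0457] yaw -100.0 open 0.193 F [-3.6  2.7  6.3] q6 0.89
(0.4739, -0.3639, 0.0455) shift cm [ 0.07 -0.04  0.02] twist -0.0
```

Request:
{"op": "servo_tool", "data": {
  "motion": [
    [[0,0,0,0,0.2],[0,0,0,0,0.2],[0,0,0,0,0.2],[0,0,-0.5,0,0.2],[0,0,-2,0,0.2]]
  ]
}}

```text
time_s: 31.9
eef_pos: [0.4722, -0.3632, 0.0639]
eef_rot: [-0.001, 0.996, -0.087, -0.001]
wrist_force: [-0.5, 0.9, -0.0]
opening: 0.402
grasp_force: 0.0
```

Request:
{"op": "servo_tool", "data": {
  "motion": [
    [[0,0,-4,0,0.2],[0,0,-8,0,-0.6],[0,0,-12,0,-0.6],[0,0,-14,0,-0.6],[0,0,-14,0,-0.6]]
  ]
}}

```text
time_s: 32.4
eef_pos: [0.4749, -0.366, 0.2106]
eef_rot: [0.003, 0.996, -0.087, 0.003]
wrist_force: [-0.1, 0.3, 0.8]
opening: 0.802
grasp_force: 0.0
```

Request:
{"op": "servo_tool", "data": {
  "motion": [
    [[0,-4,0,-8,-0.6],[0,-8,0,-16,-0.6],[0,-12,0,-24,-0.6],[0,-16,0,-32,-0.6],[0,-20,0,-40,-0.6]]
  ]
}}

```text
time_s: 32.9
eef_pos: [0.5074, -0.1653, 0.204]
eef_rot: [-0.001, 0.965, 0.261, -0.0]
wrist_force: [1.2, 0.9, -1.1]
opening: 0.797
grasp_force: 0.0
```

Request:
{"op": "servo_tool", "data": {
  "motion": [
    [[0,0,0,-8,-0.6],[0,0,0,-16,-0.6],[0,0,0,-24,-0.6],[0,0,0,-32,-0.6],[0,0,0,-34,-0.6]]
  ]
}}

```text
time_s: 33.4
eef_pos: [0.5073, -0.1667, 0.2039]
eef_rot: [-0.001, 0.847, 0.532, -0.0]
wrist_force: [0.5, 0.5, -0.5]
opening: 0.796
grasp_force: 0.0
```

Request:
{"op": "servo_tool", "data": {
  "motion": [
    [[0,0,0,-8,-0.6],[0,0,0,-16,-0.6],[0,0,0,-24,-0.6],[0,0,0,-32,-0.6],[0,0,0,-33.8,-0.6]]
  ]
}}

```text
time_s: 33.9
eef_pos: [0.5073, -0.1668, 0.2039]
eef_rot: [-0.001, 0.656, 0.755, -0.0]
wrist_force: [0.4, 0.0, 0.1]
opening: 0.803
grasp_force: 0.0
```

Request:
{"op": "servo_tool", "data": {
  "motion": [
    [[0,0,0,0,-0.6],[0,0,0,0,-0.6]]
  ]
}}

```text
time_s: 34.1
eef_pos: [0.5075, -0.1669, 0.2043]
eef_rot: [-0.001, 0.658, 0.753, -0.0]
wrist_force: [0.4, 0.2, 0.3]
opening: 0.798
grasp_force: 0.0
```

Run:
```python
from p import *
plan([(.4171,.3454,.195,7.8)])
```

```text
t 34.1 p [ 0.5075 -0.1669  0.2043] yaw 7.7 open 0.798 F [0.4 0.2 0.3] q6 -0.67
(0.4171, 0.3454, 0.195) shift cm [51.98 -2.1   0.93] twist -0.1
```

Request:
{"op": "servo_tool", "data": {
  "motion": [
    [[4.3,-0.2,0,0,-0.6],[8.6,-0.4,0,0,-0.6],[13,-0.5,0,0,-0.6],[17.3,-0.7,0,0,-0.6],[17.3,-0.7,0,0,-0.6]]
  ]
}}

```text
time_s: 34.6
eef_pos: [0.476, 0.0076, 0.2043]
eef_rot: [-0.001, 0.656, 0.755, 0.0]
wrist_force: [-0.2, -1.3, -0.5]
opening: 0.8
grasp_force: 0.0
```

Request:
{"op": "servo_tool", "data": {
  "motion": [
    [[4.3,-0.2,0,0,-0.6],[8.6,-0.4,0,0,-0.6],[13,-0.5,0,0,-0.6],[17.3,-0.7,0,0,-0.6],[17.3,-0.7,0,0,-0.6]]
  ]
}}

```text
time_s: 35.1
eef_pos: [0.4462, 0.1773, 0.2047]
eef_rot: [-0.001, 0.656, 0.755, 0.0]
wrist_force: [-0.2, -0.2, -0.4]
opening: 0.798
grasp_force: 0.0
```

Request:
{"op": "servo_tool", "data": {
  "motion": [
    [[4.3,-0.2,0,0,-0.6],[8.6,-0.4,0,0,-0.6],[13,-0.5,0,0,-0.6],[17.4,-0.7,1,0,-0.6],[17.4,-0.7,1,0,-0.6]]
  ]
}}

```text
time_s: 35.6
eef_pos: [0.4157, 0.3481, 0.1935]
eef_rot: [-0.001, 0.656, 0.754, -0.0]
wrist_force: [0.5, -0.0, -0.3]
opening: 0.799
grasp_force: 0.0
```

Request:
{"op": "servo_tool", "data": {
  "motion": [
    [[0,0,0,0,-0.6],[0,0,0,0,-0.6],[0,0,0,0,-0.6]]
  ]
}}

```text
time_s: 35.9
eef_pos: [0.4177, 0.3439, 0.195]
eef_rot: [0.0, 0.658, 0.753, 0.0]
wrist_force: [-0.6, -0.3, 0.3]
opening: 0.8
grasp_force: 0.0
```

Run:
```python
from look import *
from p import *
plan([(.4171,.3454,.0645,7.8)])
a=ctrl.camera("scene");b=ctrl.camera("top");pickle.dump((a,b),open("c3.pkl","wb"))
P=pts(b)
for c,r in((b,(375,165,460,250)),(a,(140,280,240,370))):
    h=cv2.cvtColor(c["pixels"],cv2.COLOR_RGB2HSV);M=blob(c,(0,0,195),(180,40,255),r);print("shoe",rectp(M,.03,c),cv2.countNonZero(M))
    M=blob(c,(0,0,110),(180,45,255),r);M=cv2.morphologyEx(M,3,np.ones((5,5)));M=cv2.morphologyEx(M,2,np.ones((5,5)));print("plate",rectp(M,.02,c))
M=np.zeros((420,560),np.uint8);M[165:250,375:460]=((P[...,2]>.012)&(P[...,2]<.04))[165:250,375:460]*255;print("plate by depth",rectp(M,.02,b))
M[165:250,375:460]=((P[...,2]>.026)&(P[...,2]<.04))[165:250,375:460]*255;print("shoe by depth",rectp(cv2.morphologyEx(M,2,np.ones((2,2))),.03,b))
cv2.imwrite("pics/s6.png",cv2.resize(np.hstack([a["pixels"][200:380,120:300],b["pixels"][120:300,330:510]])[:,:,::-1],None,fx=2.2,fy=2.2,interpolation=2))
M=blob(b,(0,0,0),(180,255,35),(218,135,264,182));print("dark",rectp(M,.014,b))
```

```text
t 35.9 p [0.4177 0.3439 0.195 ] yaw 7.6 open 0.8 F [-0.6 -0.3  0.3] q6 0.34
(0.4171, 0.3454, 0.0645) shift cm [ 0.16 -0.04 13.05] twist -0.2
shoe [ 5.14500e-01 -3.25500e-01  7.10000e-03  9.90000e-03  5.41407e+01] 82
plate [ 0.495  -0.3273  0.161   0.1721 76.2857]
shoe [ 0.4865 -0.3298  0.1145  0.1129 79.8267] 1754
plate [ 0.4805 -0.3352  0.2355  0.2064 41.3242]
plate by depth [ 0.4809 -0.3267  0.1216  0.1209 79.9104]
shoe by depth [ 0.4797 -0.3314  0.0939  0.0937 76.3558]
dark [0.5896 0.0577 0.0925 0.0965 0.7699]
```

View pics/s6.png

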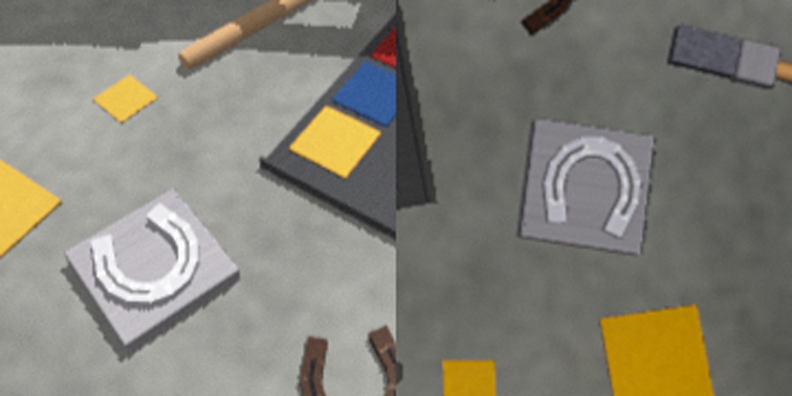

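The shoe lies flat and centred on the plate to within a few mm, at right-panel px (592,187). The dark shoe measures the same place as before. Now the red tin goes to the red pad.

Request:
{"op": "servo_tool", "data": {
  "motion": [
    [[0.1,0,3,0,-0.6],[0.1,0,6,0,-0.6],[0.1,0,9,0,-0.6],[0.1,0,11,0,-0.6],[0.1,0,12,0,-0.6]]
  ]
}}

```text
time_s: 36.5
eef_pos: [0.416, 0.345, 0.073]
eef_rot: [-0.001, 0.658, 0.753, -0.001]
wrist_force: [-0.3, -0.5, -0.9]
opening: 0.798
grasp_force: 0.0
```

Request:
{"op": "servo_tool", "data": {
  "motion": [
    [[0,0,0.5,0,-0.6],[0,0,1,0,-0.6],[0,0,1,0,-0.6],[0,0,1,0,-0.6]]
  ]
}}

```text
time_s: 36.9
eef_pos: [0.4174, 0.3465, 0.0657]
eef_rot: [0.0, 0.658, 0.753, 0.001]
wrist_force: [-0.1, 0.1, -0.2]
opening: 0.799
grasp_force: 0.0
```

Request:
{"op": "servo_tool", "data": {
  "motion": [
    [[0,0,0,0,1],[0,0,0,0,1],[0,0,0,0,1],[0,0,0,0,1],[0,0,0,0,1]]
  ]
}}

```text
time_s: 37.4
eef_pos: [0.4174, 0.3467, 0.0659]
eef_rot: [0.0, 0.658, 0.753, 0.001]
wrist_force: [-1.7, -0.1, 7.2]
opening: 0.598
grasp_force: 62.3
```

Request:
{"op": "servo_tool", "data": {
  "motion": [
    [[0,0,0,0,1],[0,0,0,0,1]]
  ]
}}

```text
time_s: 37.6
eef_pos: [0.4174, 0.3467, 0.0659]
eef_rot: [0.0, 0.658, 0.753, 0.001]
wrist_force: [-1.6, -0.6, 6.4]
opening: 0.598
grasp_force: 62.3
```

Request:
{"op": "servo_tool", "data": {
  "motion": [
    [[0,0,-2,0,1],[0,0,-5,0,1],[0,0,-9,0,1],[0,0,-12,0,1],[0,0,-12,0,1]]
  ]
}}

```text
time_s: 38.1
eef_pos: [0.4193, 0.3477, 0.1897]
eef_rot: [0.002, 0.658, 0.753, 0.004]
wrist_force: [0.3, -0.2, 0.2]
opening: 0.595
grasp_force: 62.9
```

Request:
{"op": "servo_tool", "data": {
  "motion": [
    [[0,0,0,0,1],[0,0,0,0,1],[0,0,0,0,1]]
  ]
}}

```text
time_s: 38.4
eef_pos: [0.4157, 0.3456, 0.1828]
eef_rot: [-0.001, 0.658, 0.753, -0.002]
wrist_force: [-0.3, -0.3, -1.8]
opening: 0.595
grasp_force: 62.9
```

```bash
python3 -c "
from p import *
plan([(.483,.069,.186,8.2),(.483,.069,.068,8.2)])"
```

```text
t 38.4 p [0.4157 0.3456 0.1828] yaw 7.8 open 0.595 F [-0.3 -0.3 -1.8] q6 0.34
(0.483, 0.069, 0.186) shift cm [-28.32   2.94  -0.32] twist -0.4
(0.483, 0.069, 0.068) shift cm [ 0.   0.  11.8] twist 0.0
```

Request:
{"op": "servo_tool", "data": {
  "motion": [
    [[-3,0.3,0,0,1],[-7,0.7,0,0,1],[-11,1.1,0,0,1],[-14,1.4,0,0,1],[-14,1.4,0,0,1]]
  ]
}}

```text
time_s: 38.9
eef_pos: [0.4498, 0.2063, 0.1836]
eef_rot: [-0.0, 0.659, 0.752, -0.001]
wrist_force: [0.0, 0.5, -3.3]
opening: 0.596
grasp_force: 62.9
```

Request:
{"op": "servo_tool", "data": {
  "motion": [
    [[-3,0.3,0,0,1],[-7,0.7,0,0,1],[-11,1.1,0,0,1],[-14.2,1.4,0,0,1],[-14.2,1.4,0,0,1]]
  ]
}}

```text
time_s: 39.4
eef_pos: [0.4832, 0.068, 0.1841]
eef_rot: [-0.0, 0.659, 0.752, -0.001]
wrist_force: [0.6, -0.2, -1.8]
opening: 0.598
grasp_force: 62.9
```

Request:
{"op": "servo_tool", "data": {
  "motion": [
    [[0,0,2,0,1],[0,0,5,0,1],[0,0,8,0,1],[0,0,10,0,1],[0,0,10,0,1]]
  ]
}}

```text
time_s: 39.9
eef_pos: [0.4793, 0.072, 0.0812]
eef_rot: [-0.003, 0.657, 0.754, -0.002]
wrist_force: [-0.3, -0.3, -2.3]
opening: 0.595
grasp_force: 63.0
```

Request:
{"op": "servo_tool", "data": {
  "motion": [
    [[0,0,0,0,1],[0,0,0,0,1],[0,0,0,0,1],[0,0,0,0,1],[0,0,0,0,1]]
  ]
}}

```text
time_s: 40.4
eef_pos: [0.483, 0.0706, 0.0855]
eef_rot: [0.001, 0.658, 0.753, 0.0]
wrist_force: [-0.8, 0.1, -2.6]
opening: 0.598
grasp_force: 63.0
```

```bash
python3 -c "
from p import *
plan([(.483,.070,.070,7.8)])"
```

```text
t 40.4 p [0.483  0.0706 0.0855] yaw 7.8 open 0.598 F [-0.8  0.1 -2.6] q6 -0.23
(0.483, 0.07, 0.07) shift cm [-0.06 -0.01  1.55] twist -0.0
```

Request:
{"op": "servo_tool", "data": {
  "motion": [
    [[0,0,0.5,0,1],[0,0,1,0,1],[0,0,1.3,0,1],[0,0,1.5,0,1],[0,0,1.5,0,1]]
  ]
}}

```text
time_s: 40.9
eef_pos: [0.4823, 0.0706, 0.0699]
eef_rot: [-0.0, 0.658, 0.753, -0.0]
wrist_force: [-3.4, -0.4, 5.0]
opening: 0.595
grasp_force: 63.3
```

Request:
{"op": "servo_tool", "data": {
  "motion": [
    [[0,0,0,0,1],[0,0,0.1,0,1],[0,0,0.1,0,1]]
  ]
}}

```text
time_s: 41.2
eef_pos: [0.4823, 0.0706, 0.0698]
eef_rot: [-0.0, 0.658, 0.753, -0.001]
wrist_force: [-8.0, 0.5, 16.4]
opening: 0.595
grasp_force: 64.5
```

Request:
{"op": "servo_tool", "data": {
  "motion": [
    [[0,0,0,0,-0.6],[0,0,0,0,-0.6],[0,0,0,0,-0.6],[0,0,0,0,-0.6]]
  ]
}}

```text
time_s: 41.6
eef_pos: [0.4826, 0.0706, 0.0686]
eef_rot: [-0.0, 0.658, 0.753, -0.0]
wrist_force: [-0.0, -1.0, 0.3]
opening: 0.803
grasp_force: 0.0
```

Request:
{"op": "servo_tool", "data": {
  "motion": [
    [[0,0,-2,0,-0.6],[0,0,-5,0,-0.6],[0,0,-9,0,-0.6],[0,0,-12,0,-0.6],[0,0,-12,0,-0.6]]
  ]
}}

```text
time_s: 42.1
eef_pos: [0.4856, 0.0704, 0.1934]
eef_rot: [0.004, 0.658, 0.753, 0.003]
wrist_force: [-0.1, -0.4, 0.7]
opening: 0.795
grasp_force: 0.0
```

Request:
{"op": "servo_tool", "data": {
  "motion": [
    [[4,0.9,0,0,-0.6],[8,1.8,0,0,-0.6],[12,2.7,0,0,-0.6],[14,3.2,0,0,-0.6],[14,3.2,0,0,-0.6]]
  ]
}}

```text
time_s: 42.6
eef_pos: [0.4947, 0.216, 0.1876]
eef_rot: [-0.001, 0.656, 0.754, -0.0]
wrist_force: [0.2, -0.4, -0.6]
opening: 0.801
grasp_force: 0.0
```

Request:
{"op": "servo_tool", "data": {
  "motion": [
    [[4,0.9,0,0,-0.6],[8,1.8,0,0,-0.6],[12,2.8,0,0,-0.6],[12,2.8,0,0,-0.6],[12,2.8,0,0,-0.6]]
  ]
}}

```text
time_s: 43.1
eef_pos: [0.5064, 0.336, 0.1875]
eef_rot: [-0.0, 0.657, 0.754, -0.001]
wrist_force: [-0.5, -0.1, -0.4]
opening: 0.798
grasp_force: 0.0
```

Request:
{"op": "servo_tool", "data": {
  "motion": [
    [[0,0,0,0,-0.6],[0,0,0,0,-0.6],[0,0,0,0,-0.6]]
  ]
}}

```text
time_s: 43.4
eef_pos: [0.5071, 0.3352, 0.1888]
eef_rot: [0.0, 0.658, 0.753, -0.0]
wrist_force: [-0.4, 0.9, 0.3]
opening: 0.799
grasp_force: 0.0
```

Run:
```python
from look import *
from p import *
plan([(.5074,.3350,.0645,7.8)])
b=ctrl.camera("top");print(tins(b,(200,140,350,240)))
```

```text
t 43.4 p [0.5071 0.3352 0.1888] yaw 7.7 open 0.799 F [-0.4  0.9  0.3] q6 0.26
(0.5074, 0.335, 0.0645) shift cm [-0.02  0.02 12.43] twist -0.1
{'red': (array([0.4809, 0.0693, 0.0978]), np.float64(0.0978), 516, array([0.4824, 0.0699]), array([0.0495, 0.0507]))}
```

Request:
{"op": "servo_tool", "data": {
  "motion": [
    [[0,0,3,0,-0.6],[0,0,6,0,-0.6],[0,0,9,0,-0.6],[0,0,11,0,-0.6],[0,0,11.5,0,-0.6]]
  ]
}}

```text
time_s: 43.95
eef_pos: [0.5052, 0.3351, 0.0711]
eef_rot: [-0.001, 0.658, 0.753, -0.002]
wrist_force: [0.6, -0.4, 0.2]
opening: 0.803
grasp_force: 0.0
```

Request:
{"op": "servo_tool", "data": {
  "motion": [
    [[0,0,0.5,0,-0.6],[0,0,0.9,0,-0.6],[0,0,0.9,0,-0.6],[0,0,0.9,0,-0.6]]
  ]
}}

```text
time_s: 44.35
eef_pos: [0.5075, 0.3366, 0.0658]
eef_rot: [0.0, 0.658, 0.753, 0.001]
wrist_force: [-0.4, 0.1, -0.3]
opening: 0.798
grasp_force: 0.0
```

Request:
{"op": "servo_tool", "data": {
  "motion": [
    [[0,0,0,0,1],[0,0,0,0,1],[0,0,0,0,1],[0,0,0,0,1],[0,0,0,0,1]]
  ]
}}

```text
time_s: 44.85
eef_pos: [0.5075, 0.3366, 0.0659]
eef_rot: [0.0, 0.658, 0.753, 0.001]
wrist_force: [-0.9, 0.4, 5.4]
opening: 0.598
grasp_force: 62.6
```

Request:
{"op": "servo_tool", "data": {
  "motion": [
    [[0,0,0,0,1],[0,0,0,0,1]]
  ]
}}

```text
time_s: 45.05
eef_pos: [0.5075, 0.3366, 0.0659]
eef_rot: [0.0, 0.658, 0.753, 0.001]
wrist_force: [-2.0, -0.6, 7.0]
opening: 0.595
grasp_force: 62.6
```

Request:
{"op": "servo_tool", "data": {
  "motion": [
    [[0,0,-2,0,1],[0,0,-5,0,1],[0,0,-9,0,1],[0,0,-13,0,1],[0,0,-13,0,1]]
  ]
}}

```text
time_s: 45.55
eef_pos: [0.5101, 0.3378, 0.2013]
eef_rot: [0.002, 0.658, 0.753, 0.005]
wrist_force: [1.3, 0.9, -2.7]
opening: 0.596
grasp_force: 63.2
```

Request:
{"op": "servo_tool", "data": {
  "motion": [
    [[-3,-0.4,0,0,1],[-7,-0.9,0,0,1],[-11,-1.5,0,0,1],[-14.3,-1.9,0,0,1],[-14.3,-1.9,0,0,1]]
  ]
}}

```text
time_s: 46.05
eef_pos: [0.5066, 0.1885, 0.1931]
eef_rot: [-0.0, 0.659, 0.752, -0.002]
wrist_force: [-0.1, 0.5, -1.9]
opening: 0.595
grasp_force: 63.4
```

Request:
{"op": "servo_tool", "data": {
  "motion": [
    [[-3,-0.4,0,0,1],[-7,-0.9,0,0,1],[-11,-1.5,0,0,1],[-14.3,-1.9,0,0,1],[-14.3,-1.9,0,0,1]]
  ]
}}

```text
time_s: 46.55
eef_pos: [0.5076, 0.045, 0.1937]
eef_rot: [-0.0, 0.659, 0.752, -0.001]
wrist_force: [0.2, 0.4, -2.5]
opening: 0.596
grasp_force: 63.4
```

Request:
{"op": "servo_tool", "data": {
  "motion": [
    [[-3,-0.4,0,0,1],[-7,-0.9,0,0,1],[-11,-1.5,0,0,1],[-14.2,-1.9,0,0,1],[-14.2,-1.9,0,0,1]]
  ]
}}

```text
time_s: 47.05
eef_pos: [0.5084, -0.0978, 0.1941]
eef_rot: [0.0, 0.659, 0.752, -0.0]
wrist_force: [-0.5, -0.0, -2.4]
opening: 0.597
grasp_force: 63.4
```

Request:
{"op": "servo_tool", "data": {
  "motion": [
    [[0,0,2,0,1],[0,0,5,0,1],[0,0,8,0,1],[0,0,10.5,0,1],[0,0,10.5,0,1]]
  ]
}}

```text
time_s: 47.55
eef_pos: [0.5052, -0.0924, 0.0856]
eef_rot: [-0.004, 0.657, 0.754, -0.001]
wrist_force: [-1.6, 1.8, -3.0]
opening: 0.598
grasp_force: 63.5
```

Request:
{"op": "servo_tool", "data": {
  "motion": [
    [[0,0,0,0,1],[0,0,0,0,1],[0,0,0,0,1],[0,0,0,0,1],[0,0,0,0,1]]
  ]
}}

```text
time_s: 48.05
eef_pos: [0.5087, -0.0956, 0.0906]
eef_rot: [0.001, 0.658, 0.753, 0.0]
wrist_force: [0.4, -0.2, -3.3]
opening: 0.595
grasp_force: 63.5
```

```bash
python3 -c "
from p import *
plan([(.5084,-.0968,.069,7.8)])"
```

```text
t 48.05 p [ 0.5087 -0.0956  0.0906] yaw 7.8 open 0.595 F [ 0.4 -0.2 -3.3] q6 -0.55
(0.5084, -0.0968, 0.069) shift cm [-0.11 -0.04  2.16] twist -0.0
```

Request:
{"op": "servo_tool", "data": {
  "motion": [
    [[0,0,0.7,0,1],[0,0,1.3,0,1],[0,0,1.8,0,1],[0,0,2,0,1],[0,0,2.1,0,1]]
  ]
}}

```text
time_s: 48.55
eef_pos: [0.5078, -0.0954, 0.0698]
eef_rot: [-0.001, 0.658, 0.753, -0.001]
wrist_force: [-10.9, 3.7, 24.9]
opening: 0.599
grasp_force: 65.3
```

Request:
{"op": "servo_tool", "data": {
  "motion": [
    [[0,0,0,0,1],[0,0,0,0,1],[0,0,0,0,1]]
  ]
}}

```text
time_s: 48.85
eef_pos: [0.5077, -0.0954, 0.0699]
eef_rot: [-0.001, 0.658, 0.753, -0.001]
wrist_force: [-8.9, 3.3, 15.1]
opening: 0.593
grasp_force: 65.1
```

Request:
{"op": "servo_tool", "data": {
  "motion": [
    [[0,0,0,0,-0.6],[0,0,0,0,-0.6],[0,0,0,0,-0.6],[0,0,0,0,-0.6]]
  ]
}}

```text
time_s: 49.25
eef_pos: [0.5083, -0.0955, 0.0686]
eef_rot: [-0.0, 0.658, 0.753, -0.0]
wrist_force: [0.1, 0.2, 0.2]
opening: 0.801
grasp_force: 0.0
```

Request:
{"op": "servo_tool", "data": {
  "motion": [
    [[0,0,-2,0,-0.6],[0,0,-5,0,-0.6],[0,0,-9,0,-0.6],[0,0,-12,0,-0.6],[0,0,-12,0,-0.6]]
  ]
}}

```text
time_s: 49.75
eef_pos: [0.5111, -0.0966, 0.1936]
eef_rot: [0.004, 0.658, 0.753, 0.001]
wrist_force: [0.3, -0.9, 0.6]
opening: 0.801
grasp_force: 0.0
```

Request:
{"op": "servo_tool", "data": {
  "motion": [
    [[4,1.4,0,0,-0.6],[8,2.9,0,0,-0.6],[12,4.3,0,0,-0.6],[13.5,4.8,0,0,-0.6],[13.5,4.8,0,0,-0.6]]
  ]
}}

```text
time_s: 50.25
eef_pos: [0.5371, 0.0471, 0.1876]
eef_rot: [-0.001, 0.656, 0.754, -0.0]
wrist_force: [0.2, -1.1, -0.3]
opening: 0.8
grasp_force: 0.0
```

Request:
{"op": "servo_tool", "data": {
  "motion": [
    [[4,1.4,0,0,-0.6],[8,2.9,0,0,-0.6],[12,4.3,0,0,-0.6],[13.5,4.8,0,0,-0.6],[13.5,4.8,0,0,-0.6]]
  ]
}}

```text
time_s: 50.75
eef_pos: [0.5667, 0.1859, 0.1879]
eef_rot: [-0.0, 0.657, 0.754, -0.0]
wrist_force: [-0.1, -0.5, -0.6]
opening: 0.801
grasp_force: 0.0
```

Request:
{"op": "servo_tool", "data": {
  "motion": [
    [[4,1.4,0,0,-0.6],[8,2.9,0,0,-0.6],[12,4.3,0,0,-0.6],[13.5,4.9,0,0,-0.6],[13.5,4.9,0,0,-0.6]]
  ]
}}

```text
time_s: 51.25
eef_pos: [0.5975, 0.3254, 0.188]
eef_rot: [-0.0, 0.657, 0.754, -0.0]
wrist_force: [0.4, -0.6, -0.1]
opening: 0.799
grasp_force: 0.0
```

Request:
{"op": "servo_tool", "data": {
  "motion": [
    [[0,0,0,0,-0.6],[0,0,0,0,-0.6],[0,0,0,0,-0.6]]
  ]
}}

```text
time_s: 51.55
eef_pos: [0.5974, 0.3236, 0.1888]
eef_rot: [0.0, 0.658, 0.753, -0.0]
wrist_force: [0.5, -0.6, 0.1]
opening: 0.802
grasp_force: 0.0
```

Run:
```python
from look import *
from p import *
plan([(.597,.3255,.0645,7.8)])
b=ctrl.camera("top");print(tins(b,(200,140,350,240)))
```

```text
t 51.55 p [0.5974 0.3236 0.1888] yaw 7.7 open 0.802 F [ 0.5 -0.6  0.1] q6 0.19
(0.597, 0.3255, 0.0645) shift cm [ 0.19 -0.02 12.43] twist -0.1
{'red': (array([0.4809, 0.0693, 0.0975]), np.float64(0.0975), 520, array([0.4823, 0.07  ]), array([0.0495, 0.0512])), 'yellow': (array([ 0.5059, -0.0947,  0.098 ]), np.float64(0.098), 522, array([ 0.5066, -0.0945]), array([0.051 , 0.0503]))}
```

Request:
{"op": "servo_tool", "data": {
  "motion": [
    [[0.1,0,3,0,-0.6],[0.1,0,6,0,-0.6],[0.1,0,9,0,-0.6],[0.1,0,11,0,-0.6],[0.1,0,11.5,0,-0.6]]
  ]
}}

```text
time_s: 52.1
eef_pos: [0.5952, 0.325, 0.0707]
eef_rot: [-0.001, 0.658, 0.753, -0.002]
wrist_force: [0.1, -0.1, -0.2]
opening: 0.801
grasp_force: 0.0
```

Request:
{"op": "servo_tool", "data": {
  "motion": [
    [[0,0,0.5,0,-0.6],[0,0,0.9,0,-0.6],[0,0,0.9,0,-0.6],[0,0,0.9,0,-0.6]]
  ]
}}

```text
time_s: 52.5
eef_pos: [0.5977, 0.3266, 0.0659]
eef_rot: [0.0, 0.658, 0.753, 0.001]
wrist_force: [0.0, 0.2, -0.5]
opening: 0.802
grasp_force: 0.0
```

Request:
{"op": "servo_tool", "data": {
  "motion": [
    [[0,0,0,0,1],[0,0,0,0,1],[0,0,0,0,1],[0,0,0,0,1],[0,0,0,0,1]]
  ]
}}

```text
time_s: 53.0
eef_pos: [0.5979, 0.3267, 0.066]
eef_rot: [0.0, 0.658, 0.753, 0.001]
wrist_force: [-0.6, 0.5, 5.5]
opening: 0.598
grasp_force: 62.9
```

Request:
{"op": "servo_tool", "data": {
  "motion": [
    [[0,0,0,0,1],[0,0,0,0,1]]
  ]
}}

```text
time_s: 53.2
eef_pos: [0.5979, 0.3267, 0.066]
eef_rot: [0.0, 0.658, 0.753, 0.001]
wrist_force: [-0.9, 0.2, 6.8]
opening: 0.596
grasp_force: 62.9
```

Request:
{"op": "servo_tool", "data": {
  "motion": [
    [[0,0,-2,0,1],[0,0,-5,0,1],[0,0,-9,0,1],[0,0,-13,0,1],[0,0,-13,0,1]]
  ]
}}

```text
time_s: 53.7
eef_pos: [0.6003, 0.3276, 0.202]
eef_rot: [0.003, 0.658, 0.753, 0.005]
wrist_force: [1.0, 0.8, -1.0]
opening: 0.598
grasp_force: 62.9
```

Request:
{"op": "servo_tool", "data": {
  "motion": [
    [[-3,-1.4,0,0,1],[-7,-3.2,0,0,1],[-11,-5,0,0,1],[-16,-7.3,0,0,1],[-16,-7.3,0,0,1]]
  ]
}}

```text
time_s: 54.2
eef_pos: [0.5438, 0.1537, 0.1928]
eef_rot: [-0.001, 0.659, 0.752, -0.002]
wrist_force: [0.5, 0.2, -2.1]
opening: 0.596
grasp_force: 63.4
```

Request:
{"op": "servo_tool", "data": {
  "motion": [
    [[-3,-1.4,0,0,1],[-7,-3.2,0,0,1],[-11,-5,0,0,1],[-16.2,-7.3,0,0,1],[-16.2,-7.3,0,0,1]]
  ]
}}

```text
time_s: 54.7
eef_pos: [0.4943, -0.016, 0.1938]
eef_rot: [-0.0, 0.659, 0.752, -0.001]
wrist_force: [0.3, 1.3, -1.6]
opening: 0.595
grasp_force: 63.5
```

Request:
{"op": "servo_tool", "data": {
  "motion": [
    [[0,0,0,0,1],[0,0,0,0,1],[0,0,0,0,1],[0,0,0,0,1]]
  ]
}}

```text
time_s: 55.1
eef_pos: [0.4961, -0.0111, 0.1946]
eef_rot: [-0.0, 0.657, 0.754, 0.0]
wrist_force: [1.2, 0.3, -2.0]
opening: 0.596
grasp_force: 63.5
```

```bash
python3 -c "
from p import *
plan([(.4957,-.0132,.0705,7.8)])"
```

```text
t 55.1 p [ 0.4961 -0.0111  0.1946] yaw 7.9 open 0.596 F [ 1.2  0.3 -2. ] q6 -0.4
(0.4957, -0.0132, 0.0705) shift cm [-0.21 -0.07 12.41] twist 0.1
```

Request:
{"op": "servo_tool", "data": {
  "motion": [
    [[-0.2,0,2.5,0,1],[-0.2,0,5.5,0,1],[-0.2,0,8.5,0,1],[-0.2,0,10.4,0,1],[-0.2,0,10.4,0,1]]
  ]
}}

```text
time_s: 55.6
eef_pos: [0.4939, -0.0128, 0.0879]
eef_rot: [-0.003, 0.657, 0.754, -0.001]
wrist_force: [-0.6, 0.5, -2.4]
opening: 0.594
grasp_force: 63.4
```

Request:
{"op": "servo_tool", "data": {
  "motion": [
    [[0,0,0,0,1],[0,0,0.6,0,1],[0,0,1.2,0,1],[0,0,1.6,0,1],[0,0,1.8,0,1]]
  ]
}}

```text
time_s: 56.1
eef_pos: [0.496, -0.0143, 0.0726]
eef_rot: [-0.0, 0.658, 0.753, -0.0]
wrist_force: [-0.0, 0.4, -1.6]
opening: 0.593
grasp_force: 63.4
```

Request:
{"op": "servo_tool", "data": {
  "motion": [
    [[0,0,0,0,1],[0,0,0.1,0,1],[0,0,0.15,0,1],[0,0,0.15,0,1]]
  ]
}}

```text
time_s: 56.5
eef_pos: [0.4962, -0.0144, 0.0713]
eef_rot: [0.0, 0.658, 0.753, 0.0]
wrist_force: [-0.0, -0.3, -1.5]
opening: 0.595
grasp_force: 63.4
```

```bash
python3 -c "
from p import *
plan([(.4957,-.0127,.070,7.8)])"
```

```text
t 56.5 p [ 0.4962 -0.0144  0.0713] yaw 7.8 open 0.595 F [-0.  -0.3 -1.5] q6 -0.4
(0.4957, -0.0127, 0.07) shift cm [ 0.17 -0.03  0.13] twist -0.0
```

Correct by 1.5 mm sideways, set down, release, and retreat above the hammer side for a check.

Request:
{"op": "servo_tool", "data": {
  "motion": [
    [[0.1,0,0,0,1],[0.1,0,0.05,0,1],[0.1,0,0.15,0,1],[0.1,0,0.15,0,1]]
  ]
}}

```text
time_s: 56.9
eef_pos: [0.4962, -0.0134, 0.07]
eef_rot: [0.0, 0.658, 0.753, 0.0]
wrist_force: [-0.5, 0.7, 0.8]
opening: 0.596
grasp_force: 63.6
```

Request:
{"op": "servo_tool", "data": {
  "motion": [
    [[0,0,0,0,-0.6],[0,0,0,0,-0.6],[0,0,0,0,-0.6],[0,0,0,0,-0.6]]
  ]
}}

```text
time_s: 57.3
eef_pos: [0.4961, -0.0134, 0.0698]
eef_rot: [0.0, 0.658, 0.753, 0.0]
wrist_force: [0.4, -0.5, 0.0]
opening: 0.803
grasp_force: 0.0
```

Request:
{"op": "servo_tool", "data": {
  "motion": [
    [[0,0,-2,0,-0.6],[0,0,-5,0,-0.6],[0,0,-9,0,-0.6],[0,0,-13,0,-0.6],[0,0,-13,0,-0.6]]
  ]
}}

```text
time_s: 57.8
eef_pos: [0.4996, -0.0142, 0.2059]
eef_rot: [0.005, 0.658, 0.753, 0.002]
wrist_force: [0.4, -0.2, 0.1]
opening: 0.798
grasp_force: 0.0
```

Request:
{"op": "servo_tool", "data": {
  "motion": [
    [[5,0,0,0,-0.6],[10,0,0,0,-0.6],[15,0,0,0,-0.6],[20,0,0,0,-0.6],[20,0,0,0,-0.6]]
  ]
}}

```text
time_s: 58.3
eef_pos: [0.4671, 0.19, 0.1993]
eef_rot: [-0.001, 0.655, 0.755, 0.0]
wrist_force: [-0.2, -0.2, 0.7]
opening: 0.8
grasp_force: 0.0
```

Request:
{"op": "servo_tool", "data": {
  "motion": [
    [[5,0,0,0,-0.6],[10,0,0,0,-0.6],[15,0,0,0,-0.6],[15,0,0,0,-0.6],[15,0,0,0,-0.6]]
  ]
}}

```text
time_s: 58.8
eef_pos: [0.4483, 0.3338, 0.199]
eef_rot: [0.0, 0.657, 0.754, -0.001]
wrist_force: [-1.0, -0.5, -0.6]
opening: 0.8
grasp_force: 0.0
```

Run:
```python
from look import *
a=ctrl.camera("scene");b=ctrl.camera("top");pickle.dump((a,b),open("c4.pkl","wb"))
print(tins(b,(200,140,350,240)));print(tins(a,(230,170,345,290)))
M=blob(b,(0,0,0),(180,255,35),(218,135,264,182));print("dark",rectp(M,.014,b))
P=pts(b);M=np.zeros((420,560),np.uint8);M[165:250,375:460]=((P[...,2]>.0255)&(P[...,2]<.04))[165:250,375:460]*255
v,u=np.nonzero(M);h=P[M>0];print(np.percentile(h[:,:2],[3,50,97],axis=0),np.median(h[:,2]))
# shoe by brightness edges relative to plate
crop=lambda c,x,y:cv2.resize(c["pixels"][y:y+180,x:x+180],None,fx=2.2,fy=2.2,interpolation=2)
g=cv2.cvtColor(b["pixels"][170:242,380:452],cv2.COLOR_RGB2GRAY)
cv2.imwrite("pics/s7.png",np.hstack([crop(a,220,150),cv2.resize(b["pixels"][110:250,190:460],(396,205),interpolation=2) if 0 else crop(b,190,90)])[:,:,::-1])
cv2.imwrite("pics/s8.png",cv2.resize(b["pixels"][160:250,375:465][:,:,::-1],None,fx=6,fy=6,interpolation=2))
```

```text
{'red': (array([0.4811, 0.0693, 0.0977]), np.float64(0.0977), 516, array([0.4821, 0.0699]), array([0.0493, 0.0508])), 'blue': (array([ 0.4946, -0.0127,  0.0978]), np.float64(0.0978), 499, array([ 0.4949, -0.0131]), array([0.0491, 0.0506])), 'yellow': (array([ 0.5059, -0.0947,  0.098 ]), np.float64(0.098), 522, array([ 0.5064, -0.0946]), array([0.0511, 0.0505]))}
{'red': (array([0.4834, 0.067 , 0.0966]), np.float64(0.0966), 247, array([0.4825, 0.0682]), array([0.0495, 0.0511])), 'blue': (array([ 0.4971, -0.0146,  0.0968]), np.float64(0.0968), 271, array([ 0.4957, -0.014 ]), array([0.0491, 0.0514])), 'yellow': (array([ 0.511 , -0.1   ,  0.0968]), np.float64(0.0968), 342, array([ 0.5068, -0.0961]), array([0.0519, 0.0512]))}
dark [0.5897 0.0576 0.0926 0.0964 0.7699]
[[ 0.43727764 -0.37115715]
 [ 0.48655366 -0.33929613]
 [ 0.52430255 -0.28359692]] 0.0313884248294974
```

View pics/s7.png

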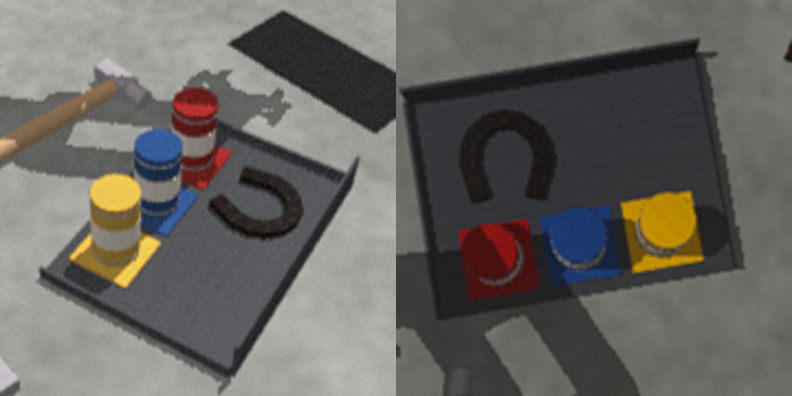

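View pics/s8.png

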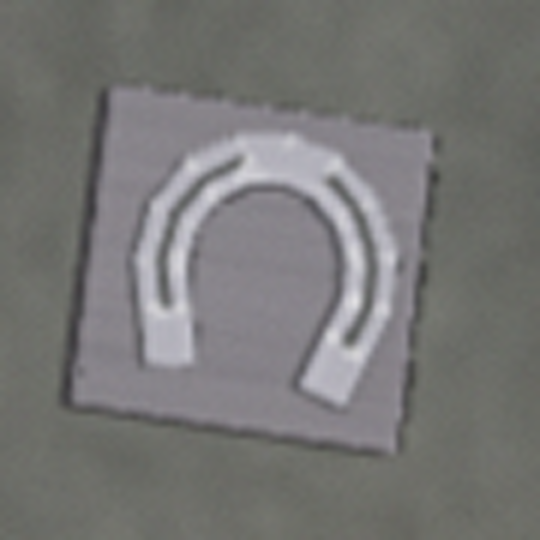

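The last pictures show each tin upright on the pad of its own colour, within about 2 mm of the pad centre. The dark shoe is unmoved, and the bright shoe at crop px (266,270) sits within a few mm of the plate centre at (253,269), partly parallax.

```bash
python3 -c "
from bench import ctrl
print(ctrl.hand_in())"
```

```text
the job is handed in; nothing more can be done
None
```

The job is handed in at about 59 s of the 138 s allowed: each tin stands upright on the pad of its own colour (within about 2 mm of centre), the bright shoe lies flat within a few mm of the plate's middle, and the dark shoe was not moved.

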